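# Dress the nicked edges of the tool-rest tops in the cam vice

### The job

Line up every steel-angle tool-rest top on the bench in the cam vice, flat leg on the bed and upright leg towards the fence, close the lever fully and dress their nicked top edges with the file: three full forward strokes towards the end stop, each starting with the toe of the file on the first piece and bearing on the edges until the toe is well past the last one, and lift the file clear at the end of each stroke before bringing it back. Then lay the file flat on its cork mat, open the lever fully and stand all the pieces on their flat legs in the wooden tray. File only while the lever is closed, and leave everything else on the bench alone.

Things in the scene. Friction and masses are not known exactly. Their poses are not given: they have to be found in the camera images.
- rest_a: tool-rest top: an 80 mm length of 50 x 50 x 8 mm steel angle, 0.42 kg (varies), standing on its flat leg with the other leg upright. Origin: centre of its 50 x 80 mm underside. z up, y along its length, x towards the upright leg, which is the 8 mm from x = 17 to 25 mm and rises to z = 50 mm; the flat leg is 8 mm thick. Loose; may be absent
- rest_b: tool-rest top: an 80 mm length of 50 x 50 x 8 mm steel angle, 0.42 kg (varies), standing on its flat leg with the other leg upright. Origin: centre of its 50 x 80 mm underside. z up, y along its length, x towards the upright leg, which is the 8 mm from x = 17 to 25 mm and rises to z = 50 mm; the flat leg is 8 mm thick. Loose; may be absent
- rest_c: tool-rest top: an 80 mm length of 50 x 50 x 8 mm steel angle, 0.42 kg (varies), standing on its flat leg with the other leg upright. Origin: centre of its 50 x 80 mm underside. z up, y along its length, x towards the upright leg, which is the 8 mm from x = 17 to 25 mm and rises to z = 50 mm; the flat leg is 8 mm thick. Loose; may be absent
- rest_a_edge (a point): middle of the nicked top edge of that piece's upright leg, at (21, 0, 50) mm in its frame; the edge runs 40 mm either way along the piece's y
- rest_b_edge (a point): middle of the nicked top edge of that piece's upright leg, at (21, 0, 50) mm in its frame; the edge runs 40 mm either way along the piece's y
- rest_c_edge (a point): middle of the nicked top edge of that piece's upright leg, at (21, 0, 50) mm in its frame; the edge runs 40 mm either way along the piece's y
- file: flat file screwed under a wooden block handle, 0.36 kg, lying flat. Origin: centre of the blade's underside; x points to the toe (front), z up. Blade 200 x 28 x 6 mm (x -100 to 100 mm), a thin tang showing 45 mm beyond the heel; the block is 105 mm long (x), 30 mm wide (y), from z = 6 to 38 mm, in the middle of the blade: grip it across its 30 mm. It cuts when pushed toe first
- file_toe (a point): front end of the blade, underside, at x = +100 mm in the file's frame
- file_heel (a point): rear end of the blade (tang end), underside, at x = -100 mm in the file's frame
- mat: fixed cork mat 250 x 64 x 3 mm where the file lives. Origin: centre of its underside, x along its length
- vice: low cam-action vice, bolted down, place and yaw vary. Origin at bench level; bed = flat face at z = 20 mm, holding three pieces in a row along y, each with its y along the vice's y and its upright leg at the fence (+x side). Gripped pieces have their origin at x = 5 mm. The end stop closes the +y end: file strokes go towards +y
- fence (a point): middle of the top of the fence's face, at (30, 0, 36) mm in the vice's frame; the fence is a steel rail along y from -141 to 135 mm, z 20 to 36 mm. The end stop is a like bar across the bed's +y end, its face at y = 141 mm
- jaw_face (a point): middle of the top of the moving jaw's face; the jaw is a bar along the vice's y from -135 to 129 mm, z 20 to 34 mm. Face at x = -34 mm in the vice's frame with the lever open; closing moves it about 15 mm towards the fence, which pushes 50 mm wide pieces to the fence and grips them
- lever (a joint): cam lever of the vice, turning about the vertical through lever_pivot: 0 = open stop (lever points to the vice's -x), 1.571 = closed stop (points to the vice's -y), growing counter-clockwise seen from above; starts anywhere between 0 and 1.2. It stays where it is left; needs about 4 N at the knob, up to about 10 N when gripping
- lever_knob (a point): centre of the upright black knob at the lever's end, 24 mm in diameter, 46 mm tall (from 47 to 93 mm above the bench), 75 mm from the pivot; this point is at the top, 93 mm above the bench
- lever_pivot (a point): on the lever's axis, at the same height as lever_knob; the axis is at (-62, 0) mm in the vice's frame, below the point stands only the hub (to 53 mm)
- tray: fixed shallow wooden tray for finished pieces, 125 (x) x 215 (y) x 18 mm outside, walls 7 mm, floor 7 mm thick. Origin: centre of its underside. Has room for three pieces side by side along its y, each with its length along the tray's x
- piston: old piston used as a pot, 72 mm across, 62 mm tall; bystander, not to be disturbed. Origin: centre of its underside
- bowl: small turned wooden bowl, 110 mm across, 45 mm tall; bystander, not to be disturbed. Origin: centre of its underside
- wax: jar of wax, 60 mm across, 85 mm tall; bystander, not to be disturbed. Origin: centre of its underside
- driver: screwdriver lying on the bench; bystander, not to be disturbed. Origin: centre of its underside (middle of its length)
- offcut: wood offcut 85 x 45 x 30 mm; bystander, not to be disturbed. Origin: centre of its underside
- centre: steel lathe centre standing up, 44 mm across, 85 mm tall; bystander, not to be disturbed. Origin: centre of its underside
- sandpad: round rubber sanding pad, 80 mm across, 22 mm thick; bystander, not to be disturbed. Origin: centre of its underside

How it is judged (in metres and radians):
On the way, in this order (a step that is already met when the one before it is completed fails the run):
1. every tool-rest top stands in the vice, upright leg back against the fence, and the lever is fully closed (value of joint lever above 1.45 rad and x of rest_a_edge in the frame of vice between 0.019 and 0.033 m and y of rest_a_edge in the frame of vice between -0.105 and 0.112 m and z of rest_a_edge in the frame of vice between 0.066 and 0.074 m and angle between each of rest_a, rest_b, rest_c's own z axis and vertical below 0.06 rad and x of rest_b_edge in the frame of vice between 0.019 and 0.033 m and y of rest_b_edge in the frame of vice between -0.105 and 0.112 m and z of rest_b_edge in the frame of vice between 0.066 and 0.074 m and x of rest_c_edge in the frame of vice between 0.019 and 0.033 m and y of rest_c_edge in the frame of vice between -0.105 and 0.112 m and z of rest_c_edge in the frame of vice between 0.066 and 0.074 m), for 0.2 s.
2. first stroke begins: the file bears on an edge, its toe not yet past the far end of the first piece (20 mm allowed) ((contact force between file and rest_a above 1 N or contact force between file and rest_b above 1 N or contact force between file and rest_c above 1 N) and y of file_toe in the frame of rest_a below 0.06 m and y of file_toe in the frame of rest_b below 0.06 m and y of file_toe in the frame of rest_c below 0.06 m).
3. first stroke ends: the file still bears on an edge and its toe is at least 25 mm past the far end of the last piece ((contact force between file and rest_a above 1 N or contact force between file and rest_b above 1 N or contact force between file and rest_c above 1 N) and y of file_toe in the frame of rest_a above 0.065 m and y of file_toe in the frame of rest_b above 0.065 m and y of file_toe in the frame of rest_c above 0.065 m).
4. after the first stroke the file is lifted at least 10 mm clear of the edges, toe and heel, before it comes back (y of file_toe in the frame of rest_a above 0.04 m and z of each of file_toe, file_heel in the frame of rest_a above 0.06 m and y of file_toe in the frame of rest_b above 0.04 m and z of each of file_toe, file_heel in the frame of rest_b above 0.06 m and y of file_toe in the frame of rest_c above 0.04 m and z of each of file_toe, file_heel in the frame of rest_c above 0.06 m).
5. second stroke begins: the file bears on an edge, its toe not yet past the far end of the first piece (20 mm allowed) (all of step 2).
6. second stroke ends: the file still bears on an edge and its toe is at least 25 mm past the far end of the last piece (all of step 3).
7. after the second stroke the file is lifted at least 10 mm clear of the edges, toe and heel, before it comes back (all of step 4).
8. third stroke begins: the file bears on an edge, its toe not yet past the far end of the first piece (20 mm allowed) (all of step 5).
9. third stroke ends: the file still bears on an edge and its toe is at least 25 mm past the far end of the last piece (all of step 6).
10. after the third stroke the file is lifted at least 10 mm clear of the edges, toe and heel, before it comes back (all of step 7).
At the end, for the whole second after the job is handed in: Every piece present stands on its flat leg (within 0.1 rad) on the tray's floor, inside its walls; the file lies flat on the cork mat, its middle within 50 mm along and 30 mm across of the mat's middle; the lever is within 0.15 rad of the open stop; all at rest (value of joint lever below 0.15 rad and x of rest_a in the frame of tray between -0.055 and 0.055 m and y of rest_a in the frame of tray between -0.1 and 0.1 m and z of each of rest_a, rest_b, rest_c in the frame of tray below 0.014 m and angle between each of rest_a, rest_b, rest_c, file's own z axis and vertical below 0.1 rad and linear speed of each of rest_a, rest_b, rest_c, file below 0.02 m/s and x of rest_b in the frame of tray between -0.055 and 0.055 m and y of rest_b in the frame of tray between -0.1 and 0.1 m and x of rest_c in the frame of tray between -0.055 and 0.055 m and y of rest_c in the frame of tray between -0.1 and 0.1 m and x of file in the frame of mat between -0.05 and 0.05 m and y of file in the frame of mat between -0.03 and 0.03 m and z of file in the frame of mat below 0.01 m); the robot touches nothing.
It fails at once if a piece is filed while the vice lever is not closed ((contact force between file and rest_a above 1 N or contact force between file and rest_b above 1 N or contact force between file and rest_c above 1 N) and value of joint lever below 1.3 rad).
It fails at once if a bystander is pushed more than 30 mm or lifted (distance of any of piston, bowl, wax, driver, offcut, centre, sandpad from where it was at the start of the episode above 0.03 m).
Of rest_a, rest_b, rest_c only 2 to 3 are there at a start; the rules pass over those that are not, and their reading is None.
At some moment in a run one of rest_a, rest_b, rest_c, file may be knocked a few centimetres aside while the robot is not near it.
It also fails if it takes over 210 s, if anything falls off the work surface, if the arm or the gripper's body presses on something with over 40 N, if the wrist force passes 120 N, or if a joint passes its speed limit or range.

### The arm

A 6-joint arm with a two-finger parallel gripper is mounted at the origin on the work surface. World frame = base frame: x ahead of the robot, y to its left, z up, the work surface at z = 0. Lengths are in m, angles in degrees, forces in N, time in s.
With the tool pointing down it reaches from about 0.25 to 0.725 m from the base axis. Payload 9.7 kg.
Tool frame: the origin (TCP) lies on the centre line of the jaws, within the pads' length; the fingertips stand bot.nose_length ahead of it and the grasp point (between the pads) lies 11 mm behind it (bot.nose_length is the distance from the TCP to the fingertips, in m); z points along the fingers, y is the line along which they close (so a half turn about z gives the same grasp; the last joint's range is limited). The gripper opens to 85 mm and grips with 20 to 120 N. Pads are 22 mm wide; open, the fingers measure 114 mm over their backs; the gripper's body (76 mm by 85 mm) begins 54 mm behind the grasp point. The pads swing forward as they close: fully open they stand 13 mm farther back than shut.
Start: joints at [67.666, 4.979, 10.078, 95.1, 0, 90], TCP at [0.209, 0.509, 0.239] pointing down, gripper open.
Joint ranges: [-179.16, 179.16], [-48.56, 103.87], [-65.8, 70.77], [-126.05, 130.52], [-82.76, 87.17], [-180, 180]. Speed limits (degrees/s): [127.2, 127.2, 147.25, 180, 180, 180].

### API

Orientations are given as [roll, pitch, yaw] about the fixed x, y, z axes, in that order (R = Rz(yaw) Ry(pitch) Rx(roll)).
In Python, from workcell import bot gives the robot as it stands. The module is installed in compiled form; this text tells all that it offers.
- The arm moves only by the shell command python3 -m inch 'ROWS' [OPENING] [FORCE]. ROWS is JSON, a list of rows, each a list of 4 numbers: the shift along the world's x, y, z in cm, then the turn about the world's z in degrees. A call has exactly 8 rows; each row is the pose to reach, as a shift and turn from the pose commanded when the call began; what a row does not reach only later rows make up. A row lasts 1/8 s, in which the tool goes at most 62.5 mm and 10.7 degrees, less where a joint would pass 70% of its speed; a pose out of reach is approached as far as the arm can. A call with a gripper value outside its range is refused whole. OPENING is the finger opening in cm, from 0 to 8.54, set as the call begins (- or left out, the last holds). The fingers move at their own pace and stop on an object; FORCE is the grip in N (left out, the last holds). Time passes only in rows, so rows that repeat a pose let the fingers close, or fill a call up. It gives the time, the measured TCP pose, the force, the opening and the grip force at its end, in the units of the state.
- bot.get_obs(): the state, without advancing time (a new reading comes with each control period).
- bot.camera(name): name is "side" or "top"; returns a dict with "img" (384x512x3 uint8, red, green, blue), "fovy" (degrees; the focal length in pixels is half the picture's height over the tangent of half this angle, whatever the lens; pixels are square), "cx", "cy" (the principal point, pixels), "R" (3x3) and "t" (3): a world point X has camera coordinates R X + t. Camera axes: x right, y down, z forward; pixel columns grow to the right and rows downward; lengths in m; the calibration is good to about 2 mm. A picture is of the moment at which its call begins. There is no depth.
- bot.job_done(): hands the job in; it is judged then, once.
Trained networks look in a picture, given as the dict that the camera call returned (one of the last four; its "shot" number tells which), for a name from the list of things; names that differ only in an ending like _2 or _b are one class to them, and where a whole thing is asked for, a point or a joint stands for the part that bears it (a point fixed in the world has none). Each returns a list of dicts, best first, with "score" (0 to 1); they miss things now and then, are a little off and sometimes report something else, mostly with a low value. They report only what shows in the picture. A call takes as long as a camera call.
- bot.find_in(thing, picture): "point" ([column, row] in pixels, amid what is visible of it).
- bot.landmark_of(thing, picture): "point" ([column, row] in pixels: a listed point, or the origin of a listed thing).
The state is a dict: "time": time; "q": joint angles; "qd": joint speeds; "joint_efforts": joint torques, N m; "ee_pos": TCP position; "tcp_rot": TCP orientation; "wrist_force": force on the tool from outside, world axes, zero at the start; "torque": the same for the moment, N m; "opening": finger opening in m; "grasp_force": force on a finger pad.
Only numpy, scipy, OpenCV 4.12 (cv2) and the standard library are available. Lean on these libraries where they do the work, as an engineer would, in place of code of your own. Each camera call takes 0.05 s, during which the arm holds its last target. There are 200 camera calls.

## Working session

There is one attempt and no reset: what is moved stays moved. The work goes in short steps, Python scripts to look and compute and a shell command to move; the robot and the scene stay as the last step left them, time stands still between calls to the robot, and variables do not carry over. Pictures are saved under pics/ and viewed, at most 14 in all, crops included, and the job is handed in when it is done.

```bash
mkdir -p pics
cat > h.py <<'E'
import numpy as np, cv2
from workcell import bot
def ray(c,p):
    f=c["img"].shape[0]/2/np.tan(np.radians(c["fovy"])/2)
    R=np.array(c["R"]);t=np.array(c["t"])
    d=R.T@np.array([(p[0]-c["cx"])/f,(p[1]-c["cy"])/f,1]); return -R.T@t,d
def at(c,p,z):
    o,d=ray(c,p); return o+d*(z-o[2])/d[2]
def proj(c,X):
    f=c["img"].shape[0]/2/np.tan(np.radians(c["fovy"])/2)
    v=np.array(c["R"])@np.array(X)+np.array(c["t"]); return [c["cx"]+f*v[0]/v[2],c["cy"]+f*v[1]/v[2]]
def lm(c,n,z,k=1,f=None):
    return [(np.round(at(c,r["point"],z),4)[:2].tolist(),np.round(r["point"]).tolist(),round(r["score"],2)) for r in (f or bot.landmark_of)(n,c)[:k]]
def save(c,n): cv2.imwrite("pics/"+n,c["img"][:,:,::-1])
E
python3 - <<'E'
from h import *
o=bot.get_obs();print(o,bot.nose_length)
for n in("top","side"):
    c=bot.camera(n);save(c,n+"0.png");print(n,c["fovy"],c["cx"],c["cy"],np.round(c["R"],3).tolist(),np.round(c["t"],3))
    for x,z,k in [("rest_a",0,3),("rest_a_edge",.05,3),("file",.0,1),("file_toe",.003,1),("file_heel",.003,1),("mat",0,1),("vice",0,1),("fence",.036,1),("jaw_face",.034,1),("lever_knob",.093,1),("lever_pivot",.093,1),("tray",0,1),("piston",0,1),("bowl",0,1),("wax",0,1),("driver",0,1),("offcut",0,1),("centre",0,1),("sandpad",0,1)]:
        print(x,lm(c,x,z,k))
E
```

```text
{'time': 0.0, 'q': array([6.76671805e+01, 5.01121726e+00, 1.00346022e+01, 9.51014075e+01,
       2.25155988e-03, 8.99999717e+01]), 'qd': array([ 0.05814061,  0.00575579,  0.09949049, -0.05881098, -0.05051671,
        0.04578103]), 'joint_efforts': array([ 1.35279628e-03, -5.20387244e+01,  4.64800966e+01,  1.61686511e-02,
        1.67364574e-04, -2.54267621e-05]), 'ee_pos': array([0.20889436, 0.50853587, 0.23858328]), 'tcp_rot': array([-1.79921977e+02, -2.25159640e-03,  1.57667206e+02]), 'wrist_force': array([ 0.49628924,  0.61635819, -0.33290151]), 'torque': array([-0.02086037, -0.03389719,  0.00914116]), 'grasp_force': 0.0, 'opening': 0.08557076228148988} 0.008
top 52.19813452995627 257.28399572000274 189.37376524821667 [[-0.03, -1.0, 0.004], [-0.999, 0.029, -0.042], [0.042, -0.005, -0.999]] [-0.009  0.552  1.14 ]
rest_a [([0.5519, -0.3553], [368.0, 186.0], 0.68), ([0.4591, -0.2741], [342.0, 218.0], 0.64), ([0.4467, -0.4112], [388.0, 221.0], 0.56)]
rest_a_edge [([0.4647, -0.4132], [395.0, 215.0], 0.76)]
file [([0.4302, 0.251], [165.0, 233.0], 0.58)]
file_toe [([0.467, -0.2666], [340
[... 1236 characters left out ...]
([0.4452, 0.151], [178.0, 221.0], 0.95)]
mat [([0.431, 0.2677], [152.0, 210.0], 0.93)]
vice [([0.5946, -0.0273], [260.0, 225.0], 0.66)]
fence [([0.6385, -0.0145], [267.0, 207.0], 0.84)]
jaw_face [([0.5691, -0.03], [254.0, 219.0], 0.95)]
lever_knob [([0.4763, -0.0828], [242.0, 220.0], 0.47)]
lever_pivot []
tray [([0.5457, 0.3284], [173.0, 191.0], 0.96)]
piston [([0.7572, 0.0133], [286.0, 200.0], 0.87)]
bowl [([0.774, 0.1772], [253.0, 183.0], 0.91)]
wax [([0.7605, 0.1638], [253.0, 186.0], 0.59)]
driver [([0.345, -0.1498], [220.0, 292.0], 0.59)]
offcut [([0.3709, 0.0626], [174.0, 246.0], 0.58)]
centre [([0.7008, -0.3809], [400.0, 264.0], 0.94)]
sandpad [([0.7153, 0.3674], [205.0, 173.0], 0.67)]
```

Run:
```python
import cv2
for n in("top0","side0"):
    i=cv2.imread(f"pics/{n}.png")
    i=i[90:290,80:440] if n=="top0" else i[120:380,100:440]
    cv2.imwrite(f"pics/{n}b.png",cv2.resize(i,None,fx=2.2,fy=2.2,interpolation=cv2.INTER_CUBIC))
```

```text
(no output)
```

View pics/top0b.png

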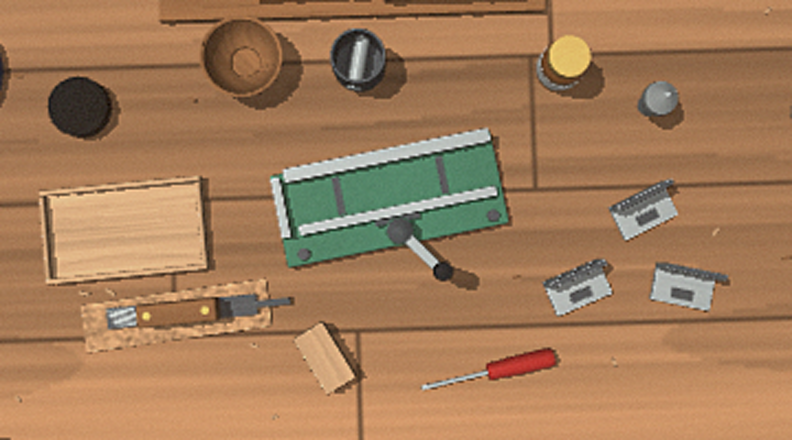

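View pics/side0b.png

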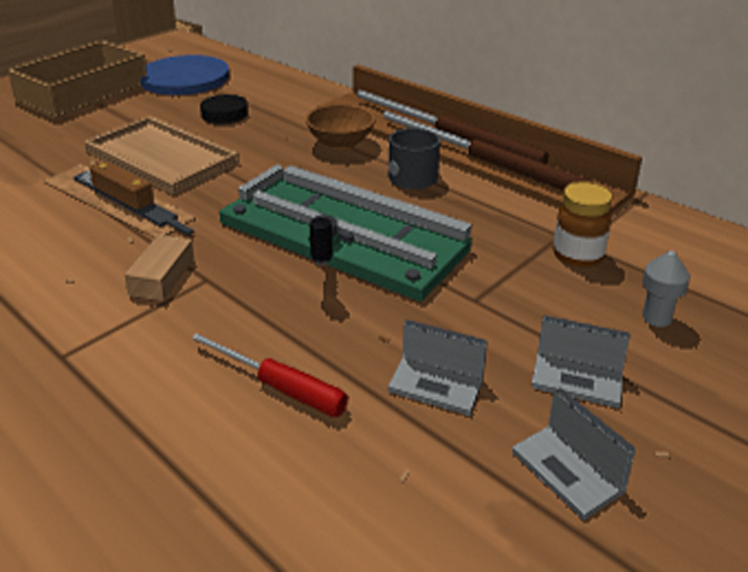

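The top crop shows the vice in the middle, with its fence on the far side, its stop at the left and the lever knob near (443,270). The three angles are on the right near (645,212), (578,287) and (685,287), all with the upright on the +x side. The file lies on its mat at the left with its toe to the left, and the tray is above it. The side view agrees with this. Next I fit accurate poses from the silhouettes.

```bash
cat >> h.py <<'E'
from scipy.optimize import minimize
import itertools
def box(x0,x1,y0,y1,z0,z1): return np.array(list(itertools.product((x0,x1),(y0,y1),(z0,z1))))
REST=[box(-.025,.025,-.04,.04,0,.008),box(.017,.025,-.04,.04,0,.05)]
def sil(c,boxes,p,zb,shape,S=4):
    m=np.zeros((shape[0]*S,shape[1]*S),np.uint8); a=np.radians(p[2]);R=np.array([[np.cos(a),-np.sin(a),0],[np.sin(a),np.cos(a),0],[0,0,1]])
    for b in boxes:
        q=np.array([proj(c,R@v+[p[0],p[1],zb]) for v in b]); q=((q+.5)*S*16).round().astype(np.int32)
        cv2.fillConvexPoly(m,cv2.convexHull(q),255,shift=4)
    return cv2.resize(m,(shape[1],shape[0]),interpolation=cv2.INTER_AREA)/255.
def fit(views,boxes,p0,zb=0,mask=None,pad=.07):
    ms=[]
    for c in views:
        hsv=cv2.cvtColor(c["img"],cv2.COLOR_RGB2HSV); m=((hsv[...,1]<70)&(hsv[...,2]>45)).astype(float)
        w=cv2.dilate((sil(c,boxes,p0,zb,m.shape)>0).astype(np.uint8),np.ones((13,13))); ms.append((m*w,w))
    def cost(p):
        e=0
        for c,(m,w) in zip(views,ms):
            s=sil(c,boxes,[p[0]/100,p[1]/100,p[2]*3],zb,m.shape)
            e+=np.abs(s-m).sum()/s.sum()
        return e
    x0=[p0[0]*100,p0[1]*100,p0[2]/3]; best=None
    for da in(-3,0,3):
        r=minimize(cost,[x0[0],x0[1],x0[2]+da],method="Nelder-Mead",options=dict(initial_simplex=[[x0[0],x0[1],x0[2]+da],[x0[0]+1,x0[1],x0[2]+da],[x0[0],x0[1]+1,x0[2]+da],[x0[0],x0[1],x0[2]+da+3]],xatol=.01,fatol=1e-4))
        if best is None or r.fun<best.fun: best=r
    return np.round([best.x[0]/100,best.x[1]/100,best.x[2]*3],4).tolist(),round(best.fun,3)
E
python3 - <<'E'
from h import *
T=bot.camera("top");S=bot.camera("side")
for p in [(.552,-.36,20),(.458,-.274,18),(.447,-.412,-8)]:
    for v in ([T,S],[T],[S]): print(p,fit(v,REST,p))
for w in(.012,.016): 
  for v in ([T,S],[T],[S]):
    print(w,fit(v,[box(.03,.03+w,-.141,.135,.02,.036)],(.59,-.023,10.6)))
# tray corners
for q in [(40,193),(203,178),(208,270),(48,284)]: print("tray",at(T,(80+q[0]/2.2,90+q[1]/2.2),.018).round(4))
for q in [(82,306),(265,280),(272,324),(88,351)]: print("mat",at(T,(80+q[0]/2.2,90+q[1]/2.2),.003).round(4))
for q in [(138,303),(214,299),(217,319),(140,326)]: print("block",at(T,(80+q[0]/2.2,90+q[1]/2.2),.041).round(4))
E
```

```text
(0.552, -0.36, 20) ([0.5533, -0.3645, 25.7904], np.float64(0.195))
(0.552, -0.36, 20) ([0.5533, -0.365, 24.8368], np.float64(0.057))
(0.552, -0.36, 20) ([0.5533, -0.3641, 25.2239], np.float64(0.135))
(0.458, -0.274, 18) ([0.453, -0.2717, 21.1699], np.float64(0.104))
(0.458, -0.274, 18) ([0.4526, -0.2719, 21.7235], np.float64(0.061))
(0.458, -0.274, 18) ([0.4533, -0.2714, 20.8393], np.float64(0.04))
(0.447, -0.412, -8) ([0.45, -0.4129, -12.7479], np.float64(0.214))
(0.447, -0.412, -8) ([0.4497, -0.4133, -12.4687], np.float64(0.055))
(0.447, -0.412, -8) ([0.4511, -0.4125, -13.944], np.float64(0.146))
0.012 ([0.5994, -0.0238, 10.3961], np.float64(1.064))
0.012 ([0.5994, -0.0241, 9.2029], np.float64(0.632))
0.012 ([0.5981, -0.0235, 10.4003], np.float64(0.424))
0.016 ([0.5973, -0.0236, 9.8293], np.float64(0.647))
0.016 ([0.597, -0.0245, 10.1257], np.float64(0.324))
0.016 ([0.5968, -0.0237, 10.1142], np.float64(0.321))
tray [0.5985 0.4379 0.018 ]
tray [0.6121 0.2214 0.018 ]
tray [0.4898 0.2173 0.018 ]
tray [0.4776 0.4289 0.018 ]
mat [0.4466 0.3898 0.003 ]
mat [0.474  0.1444 0.003 ]
mat [0.415  0.1364 0.003 ]
mat [0.3865 0.3827 0.003 ]
block [0.4502 0.304  0.041 ]
block [0.4524 0.2056 0.041 ]
block [0.4265 0.2023 0.041 ]
block [0.4204 0.3019 0.041 ]
```

```bash
python3 - <<'E'
from h import *
T=bot.camera("top");S=bot.camera("side")
for w in(.018,.02,.022,.025): 
  for v in ([T],[S]):
    print(w,fit(v,[box(.03,.03+w,-.141,.135,.02,.036)],(.596,-.024,10)))
for c in(T,S): print(lm(c,"lever_knob",.093,2),lm(c,"lever_pivot",.093,2),lm(c,"lever",.05,1,bot.find_in))
for n,c in(("t",T),("s",S)):
    i=c["img"][120:260,190:330] if n=="t" else c["img"][170:270,190:330]
    i=cv2.resize(i,None,fx=4,fy=4,interpolation=cv2.INTER_CUBIC); cv2.imwrite(f"pics/v{n}.png",i[:,:,::-1])
E
cd pics; python3 -c "
import cv2,numpy as np
a,b=cv2.imread('vt.png'),cv2.imread('vs.png')
cv2.imwrite('vv.png',a)"
```

```text
0.018 ([0.5963, -0.0248, 9.8772], np.float64(0.234))
0.018 ([0.5959, -0.0236, 9.9573], np.float64(0.187))
0.02 ([0.595, -0.025, 9.9165], np.float64(0.249))
0.02 ([0.5945, -0.023, 9.955], np.float64(0.192))
0.022 ([0.5937, -0.0256, 9.7023], np.float64(0.298))
0.022 ([0.5937, -0.0244, 10.2656], np.float64(0.215))
0.025 ([0.5904, -0.0264, 9.775], np.float64(0.365))
0.025 ([0.5911, -0.0232, 10.2965], np.float64(0.255))
[([0.4679, -0.4054], [398.0, 214.0], 0.51), ([0.4791, -0.0822], [279.0, 214.0], 0.48)] [([0.5296, -0.0336], [261.0, 196.0], 0.7), ([0.4414, 0.3288], [128.0, 232.0], 0.61)] [([0.5095, -0.0503], [266.0, 203.0], 0.56)]
[([0.4772, -0.0934], [246.0, 222.0], 0.74)] [] [([0.4154, 0.1881], [160.0, 206.0], 0.56)]
```

View pics/vv.png

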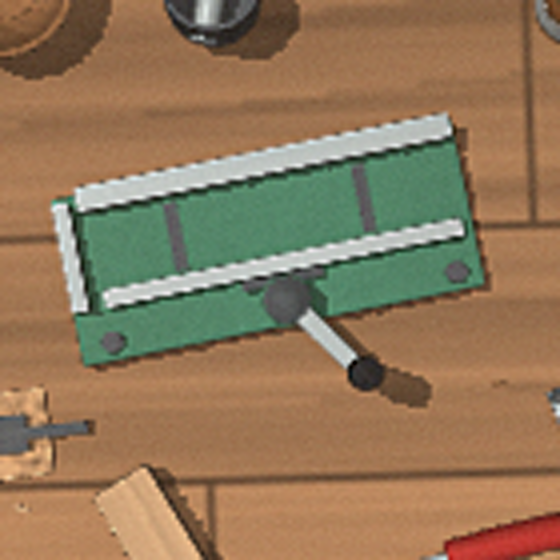

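Run:
```python
from h import *
T=bot.camera("top")
g=lambda x,y,z: at(T,(190+x/4-.375,120+y/4-.375),z)
V=np.array([.5957,-.0242]);a=np.radians(9.9);R=np.array([[np.cos(a),-np.sin(a)],[np.sin(a),np.cos(a)]])
for n,x,y,z in [("fL",80,212,.036),("fR",452,138,.036),("stop",75,205,.036),("stopbot",88,310,.036),("jL",104,293,.034),("jR",464,221,.034),("hub",288,298,.053),("knob",366,373,.093)]:
    p=g(x,y,z)[:2];print(n,p.round(4),(R.T@(p-V)*1000).round(1))
P=V+R@[-.062,0];print(P,"open",P+R@[-.075,0],"closed",P+R@[0,-.075])
for y in(-.084,0,.084):print((V+R@[-.002,y]).round(4),(V+R@[-.002+.021,y]).round(4),"edge gripped",(V+R@[.026,y]).round(4))
for y in(-.082,0,.082):print("",(V+R@[-.002,y]).round(4))
```

```text
fL [0.6023 0.1103] [ 29.6 131.4]
fR [ 0.648  -0.1593] [  28.3 -142. ]
stop [0.6075 0.1138] [ 35.3 133.9]
stopbot [0.5316 0.1063] [-40.7 139.6]
jL [0.5436 0.0948] [-30.9 126.1]
jR [ 0.5879 -0.1661] [ -32.1 -138.4]
hub [ 0.5355 -0.0372] [-61.5  -2.4]
knob [ 0.4817 -0.0881] [-123.3  -43.4]
[ 0.53462322 -0.0348596 ] open [ 0.46074002 -0.04775429] closed [ 0.5475179 -0.1087428]
[ 0.6082 -0.1073] [ 0.6289 -0.1037] edge gripped [ 0.6358 -0.1025]
[ 0.5937 -0.0245] [ 0.6144 -0.0209] edge gripped [ 0.6213 -0.0197]
[0.5793 0.0582] [0.6    0.0618] edge gripped [0.6069 0.063 ]
 [ 0.6078 -0.1053]
 [ 0.5937 -0.0245]
 [0.5796 0.0562]
```

```bash
python3 -m inch '[[3,-7,-3,-7],[6,-14,-4,-14],[9,-21,-4,-22],[12,-28,-4,-29],[15,-35,-4,-36],[18,-42,-4,-43],[21,-47,-4,-50],[23,-50,-4,-57.7]]' 5 60
python3 -m inch '[[3,-6,0,0],[4.3,-9.7,0,0],[4.3,-9.7,-2,0],[4.3,-9.7,-2,0],[4.3,-9.7,-2,0],[4.3,-9.7,-2,0],[4.3,-9.7,-2,0],[4.3,-9.7,-2,0]]'
python3 - <<'E'
from h import *
print(bot.get_obs()["q"].round(1))
E
```

```text
time: 3.55
ee_pos: [0.4127, 0.0561, 0.1998]
tcp_rot: [179.9, -0.0, 99.7]
wrist_force: [0.7, 0.7, 0.8]
opening: 0.0503
grasp_force: 0.0
time: 4.55
ee_pos: [0.4552, -0.0386, 0.1797]
tcp_rot: [180.0, 0.0, 100.0]
wrist_force: [-0.8, -0.8, -0.8]
opening: 0.0502
grasp_force: 0.0
[-4.8 -8.6 -9.8 88.8  0.  75.2]
```

```bash
python3 -m inch '[[2.7,-4.9,0,0],[2.7,-4.9,-3,0],[2.7,-4.9,-7,0],[2.7,-4.9,-11.2,0],[2.7,-4.9,-11.2,0],[2.7,-4.9,-11.2,0],[2.7,-4.9,-11.2,0],[2.7,-4.9,-11.2,0]]'
python3 -m inch '[[0,0,0,0],[0,0,0,0],[0,0,0,0],[0,0,0,0],[0,0,0,0],[0,0,0,0],[0,0,0,0],[0,0,0,0]]' 1.5 60
```

```text
time: 5.55
ee_pos: [0.4828, -0.088, 0.0687]
tcp_rot: [179.9, 0.0, 100.0]
wrist_force: [-0.5, 0.6, -0.3]
opening: 0.0496
grasp_force: 0.0
time: 6.55
ee_pos: [0.4828, -0.0876, 0.068]
tcp_rot: [179.9, -0.0, 100.0]
wrist_force: [2.1, 4.6, 5.6]
opening: 0.0224
grasp_force: 58.6
```

```bash
python3 -m inch '[[-0.4,0.45,0,0],[-0.77,0.9,0,0],[-1.1,1.4,0,0],[-1.4,1.9,0,0],[-1.63,2.45,0,0],[-1.83,3,0,0],[-1.98,3.55,0,0],[-2.08,4.1,0,0]]'
python3 -m inch '[[-2.08,4.1,0,0],[0,0,0,0],[0,0,0,0],[0,0,0,0],[0,0,0,0],[0,0,0,0],[0,0,0,0],[0,0,0,0]]' 5 2>/dev/null | head -0
python3 - <<'E'
from h import *
print(bot.get_obs())
E
```

```text
time: 7.55
ee_pos: [0.4631, -0.0481, 0.0681]
tcp_rot: [179.8, 0.2, 99.9]
wrist_force: [7.1, 3.2, 0.3]
opening: 0.0225
grasp_force: 59.9
{'time': 8.55, 'q': array([-5.79276648e+00, -6.67307134e+00, -2.04545547e+01,  7.62161528e+01,
       -5.93363425e-04,  7.42375745e+01]), 'qd': array([ 0.03608822, -0.02407416,  0.00791157,  0.00451606,  0.0737788 ,
       -0.01547931]), 'joint_efforts': array([ 4.52722656e-03, -3.90202367e+01,  4.63668787e+01,  4.24875048e-03,
       -2.94654292e-04,  1.38615298e-03]), 'ee_pos': array([ 0.46129626, -0.04680081,  0.06742638]), 'tcp_rot': array([1.79997886e+02, 1.21318836e-03, 9.99696589e+01]), 'wrist_force': array([-0.21974885, -0.46653389, -0.86959639]), 'torque': array([-0.06127968, -0.02857324, -0.03129382]), 'grasp_force': 0.0, 'opening': 0.05012248899979466}
```

```bash
python3 -m inch '[[0,0,5,0],[0,0,9,0],[0,-5,9,3],[0,-11,9,8],[0.6,-17,9,11],[1.1,-21.7,9,11],[1.1,-21.7,9,11],[1.1,-21.7,9,11]]' 3.5
python3 - <<'E'
from h import *
T=bot.camera("top");S=bot.camera("side");print(bot.get_obs()["ee_pos"].round(4))
for c in(T,S): print(lm(c,"lever_knob",.093,1))
print(fit([S],REST,(.453,-.2717,21)))
g=lambda x,y,z: at(T,(190+x/4-.375,120+y/4-.375),z)
i=cv2.resize(T["img"][120:260,190:390],None,fx=4,fy=4,interpolation=cv2.INTER_CUBIC);cv2.imwrite("pics/t2.png",i[:,:,::-1])
E
```

```text
time: 9.55
ee_pos: [0.4721, -0.2636, 0.1571]
tcp_rot: [-180.0, -0.0, 110.9]
wrist_force: [0.6, 0.3, 0.1]
opening: 0.035
grasp_force: 0.0
[ 0.4723 -0.263   0.1575]
[]
[([0.4562, -0.0579], [229.0, 220.0], 0.87)]
([0.4531, -0.2712, 20.6463], np.float64(0.04))
```

View pics/t2.png

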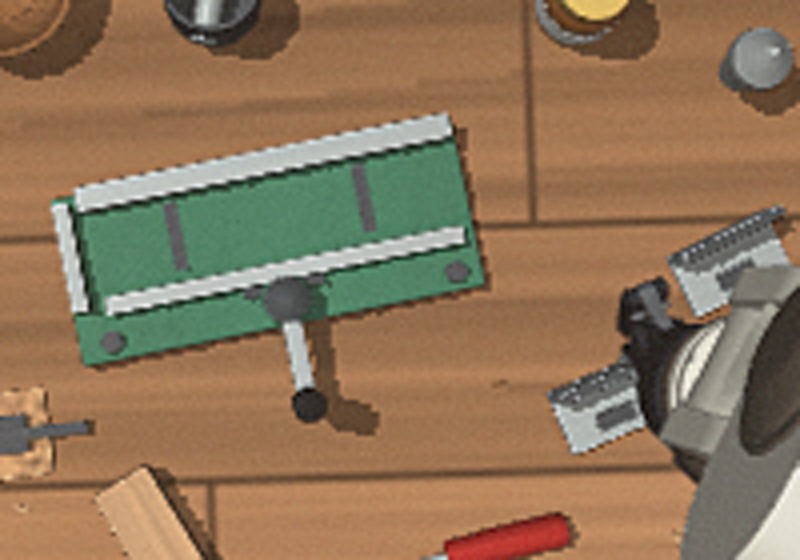

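The picture shows the lever pointing to the vice's -x, with the knob at (309,404), so it is open. Next I grasp the nearest piece.

```bash
python3 -m inch '[[0,-0.1,-4,0],[0,-0.1,-8,0],[0,-0.1,-11,0],[0,-0.1,-12.5,0],[0,-0.1,-12.5,0],[0,-0.1,-12.5,0],[0,-0.1,-12.5,0],[0,-0.1,-12.5,0]]'
python3 -m inch '[[0,0,0,0],[0,0,0,0],[0,0,0,0],[0,0,0,0],[0,0,0,0],[0,0,0,0],[0,0,0,0],[0,0,0,0]]' 0 70
```

```text
time: 10.75
ee_pos: [0.4727, -0.2651, 0.0331]
tcp_rot: [180.0, 0.1, 111.0]
wrist_force: [0.5, -0.4, 0.4]
opening: 0.0348
grasp_force: 0.0
time: 11.75
ee_pos: [0.4727, -0.265, 0.0328]
tcp_rot: [180.0, 0.0, 111.0]
wrist_force: [1.6, 0.3, 5.8]
opening: 0.0068
grasp_force: 69.8
```

```bash
python3 -m inch '[[0,0,4,0],[1,1,8,0],[4,6,9,-3],[6,12,9,-6],[8,18,9,-9],[10,24,9,-11],[12,29,9,-11.1],[12.7,32.5,9,-11.1]]'
python3 - <<'E'
from h import *
print(bot.get_obs()["ee_pos"].round(4))
T=bot.camera("top");S=bot.camera("side")
print(fit([S],REST,(.58,.058,10),zb=.09))
c=cv2.resize(S["img"][130:290,150:370],None,fx=3.5,fy=3.5,interpolation=cv2.INTER_CUBIC);cv2.imwrite("pics/s3.png",c[:,:,::-1])
E
```

```text
time: 12.75
ee_pos: [0.5992, 0.0625, 0.1208]
tcp_rot: [-179.9, -0.0, 100.0]
wrist_force: [0.8, -1.3, -3.2]
opening: 0.0065
grasp_force: 69.2
[0.5992 0.0625 0.1208]
([0.5718, 0.0594, 5.993], np.float64(0.347))
```

View pics/s3.png

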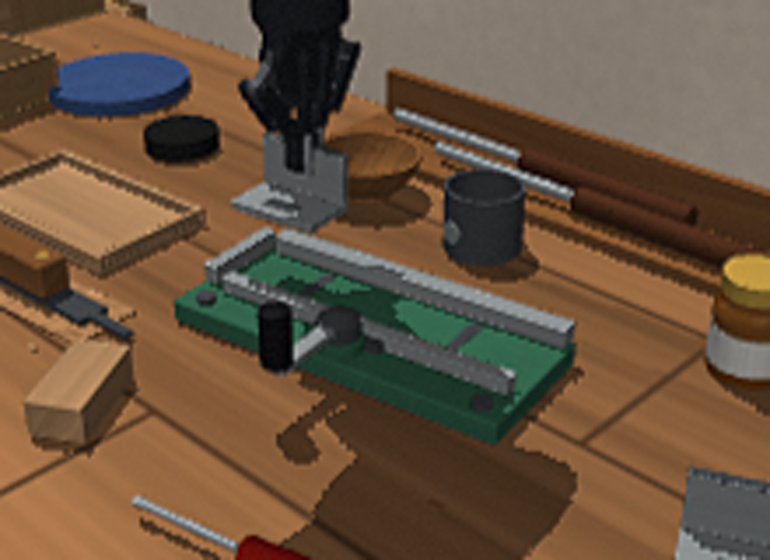

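```bash
python3 -m inch '[[0,-0.1,-2.5,0],[0,-0.1,-5,0],[0,-0.1,-5.8,0],[0,-0.1,-6.2,0],[0,-0.1,-6.5,0],[0,-0.1,-6.8,0],[0,-0.1,-6.9,0],[0,-0.1,-6.9,0]]'
python3 - <<'E'
from h import *
S=bot.camera("side");print(bot.get_obs()["wrist_force"])
E
```

```text
time: 13.85
ee_pos: [0.5994, 0.0592, 0.0535]
tcp_rot: [180.0, 0.0, 99.9]
wrist_force: [-0.1, 0.6, -3.5]
opening: 0.0066
grasp_force: 69.1
[-0.03750907 -0.71553075 -3.99809337]
```

```bash
python3 -m inch '[[0,0,-0.1,0],[0,0,-0.1,0],[0,0,-0.1,0],[0,0,-0.1,0],[0,0,-0.1,0],[0,0,-0.1,0],[0,0,-0.1,0],[0,0,-0.1,0]]' 3.5
python3 -m inch '[[0,0,6,0],[0,0,9,0],[0,-6,9,3],[-1,-12,9,6],[-1,-18,9,10],[-1,-24,9,14],[-2,-30,9,15],[-2.5,-36,9,15]]'
python3 - <<'E'
from h import *
S=bot.camera("side");T=bot.camera("top");print(bot.get_obs()["ee_pos"])
print(fit([S,T],REST,(.58,.058,10),zb=.02))
print(fit([S],REST,(.5533,-.3645,25)),fit([S],REST,(.45,-.4129,-13)))
E
```

```text
time: 14.9
ee_pos: [0.5993, 0.0592, 0.0524]
tcp_rot: [-180.0, -0.0, 99.9]
wrist_force: [-0.7, -0.5, -0.0]
opening: 0.0352
grasp_force: 0.0
time: 15.9
ee_pos: [0.5738, -0.3028, 0.1426]
tcp_rot: [180.0, 0.0, 114.9]
wrist_force: [0.6, -0.0, -0.9]
opening: 0.0349
grasp_force: 0.0
[ 0.57297936 -0.30613639  0.14173522]
([0.5765, 0.0557, 11.3383], np.float64(1.552))
([0.5529, -0.3642, 25.7332], np.float64(0.167)) ([0.4512, -0.4125, -13.8312], np.float64(0.177))
```

```bash
python3 -m inch '[[-0.2,-5.4,-1,0.4],[-0.2,-5.4,-4,0.4],[-0.2,-5.4,-8,0.4],[-0.2,-5.4,-10.9,0.4],[-0.2,-5.4,-10.9,0.4],[-0.2,-5.4,-10.9,0.4],[-0.2,-5.4,-10.9,0.4],[-0.2,-5.4,-10.9,0.4]]'
python3 -m inch '[[0,0,0,0],[0,0,0,0],[0,0,0,0],[0,0,0,0],[0,0,0,0],[0,0,0,0],[0,0,0,0],[0,0,0,0]]' 0 70
python3 -m inch '[[0,0,4,0],[-0.5,4,8,0],[0,10,9,-5],[1,16,9,-10],[2,22,9,-15.4],[3,28,9,-15.4],[4.1,33.4,9,-15.4],[4.1,33.4,9,-15.4]]'
```

```text
time: 17.0
ee_pos: [0.5729, -0.3551, 0.0347]
tcp_rot: [179.9, 0.1, 115.3]
wrist_force: [-0.8, 0.0, -0.1]
opening: 0.0351
grasp_force: 0.0
time: 18.0
ee_pos: [0.5727, -0.3549, 0.034]
tcp_rot: [180.0, 0.0, 115.3]
wrist_force: [0.9, 1.6, 5.3]
opening: 0.0063
grasp_force: 70.0
time: 19.0
ee_pos: [0.6131, -0.0172, 0.1221]
tcp_rot: [-179.9, -0.0, 100.1]
wrist_force: [-0.6, -1.1, -4.1]
opening: 0.0069
grasp_force: 69.0
```

```bash
python3 -m inch '[[0.1,-0.6,-2.5,0],[0.1,-0.6,-5,0],[0.1,-0.6,-5.8,0],[0.1,-0.6,-6.2,0],[0.1,-0.6,-6.5,0],[0.1,-0.6,-6.8,0],[0.1,-0.6,-6.9,0],[0.1,-0.6,-6.9,0]]'
python3 -m inch '[[0,0,0,0],[0,0,0,0],[0,0,0,0],[0,0,0,0],[0,0,0,0],[0,0,0,0],[0,0,0,0],[0,0,0,0]]' 3.5
python3 -m inch '[[0,0,6,0],[0,-2,9,-5],[-3,-8,9,-10],[-6,-14,9,-16],[-8,-20,9,-20],[-10,-26,9,-23],[-12,-31,9,-23],[-14,-36,9,-23]]'
python3 - <<'E'
from h import *
S=bot.camera("side");T=bot.camera("top");print(bot.get_obs()["ee_pos"])
print(fit([S],REST,(.45,-.4129,-13)))
i=T["img"][120:210,190:320];i=cv2.resize(i,None,fx=4,fy=4,interpolation=cv2.INTER_CUBIC)
j=S["img"][170:270,190:320];j=cv2.resize(j,None,fx=4,fy=4,interpolation=cv2.INTER_CUBIC)
cv2.imwrite("pics/v5.png",np.vstack([i,j])[:600,:,::-1])
E
```

```text
time: 20.0
ee_pos: [0.6144, -0.0268, 0.0546]
tcp_rot: [180.0, 0.0, 99.9]
wrist_force: [-1.3, -0.1, -2.6]
opening: 0.0069
grasp_force: 69.0
time: 21.0
ee_pos: [0.6143, -0.0268, 0.0543]
tcp_rot: [-180.0, -0.0, 99.9]
wrist_force: [-0.3, 0.3, -0.3]
opening: 0.035
grasp_force: 0.0
time: 22.0
ee_pos: [0.4732, -0.3889, 0.1445]
tcp_rot: [180.0, 0.0, 76.8]
wrist_force: [0.7, -0.4, -0.3]
opening: 0.0349
grasp_force: 0.0
[ 0.47195878 -0.39117863  0.14401539]
([0.4509, -0.4126, -14.0325], np.float64(0.043))
```

View pics/v5.png

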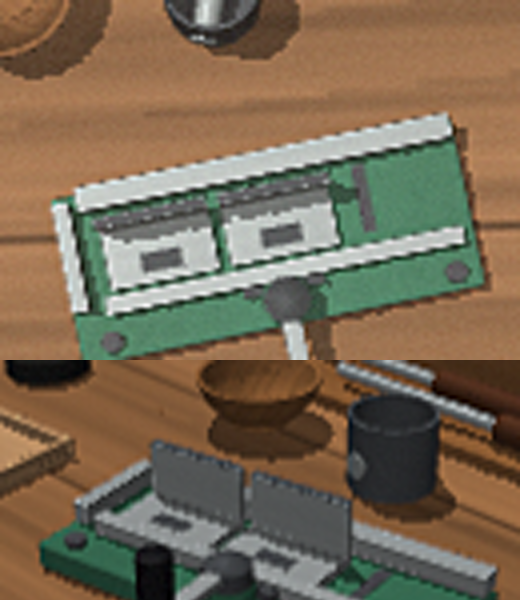

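```bash
python3 -m inch '[[-0.4,-3.1,-1,-0.4],[-0.4,-3.1,-4,-0.4],[-0.4,-3.1,-8,-0.4],[-0.4,-3.1,-11,-0.4],[-0.4,-3.1,-11.1,-0.4],[-0.4,-3.1,-11.1,-0.4],[-0.4,-3.1,-11.1,-0.4],[-0.4,-3.1,-11.1,-0.4]]'
python3 -m inch '[[0,0,0,0],[0,0,0,0],[0,0,0,0],[0,0,0,0],[0,0,0,0],[0,0,0,0],[0,0,0,0],[0,0,0,0]]' 0 70
python3 -m inch '[[0,0,4,0],[1,4,8,5],[4,9,9,10],[7,14,9,15],[10,20,9,20],[13,25,9,23.4],[15.9,30,9,23.4],[15.9,30.8,9,23.4]]'
```

```text
time: 23.1
ee_pos: [0.4708, -0.4182, 0.0346]
tcp_rot: [179.9, 0.0, 76.5]
wrist_force: [-0.2, -0.5, -1.5]
opening: 0.0353
grasp_force: 0.0
time: 24.1
ee_pos: [0.4707, -0.4181, 0.034]
tcp_rot: [179.9, 0.0, 76.5]
wrist_force: [1.4, 0.2, 5.6]
opening: 0.0064
grasp_force: 69.7
time: 25.1
ee_pos: [0.6301, -0.1063, 0.1217]
tcp_rot: [-179.9, -0.1, 100.1]
wrist_force: [-1.2, -0.7, -3.5]
opening: 0.0068
grasp_force: 69.3
```

```bash
python3 -m inch '[[0,0,-3,0],[0,0,-5,0],[0,0,-6,0],[0,0,-6.5,0],[0,0,-6.8,0],[0,0,-6.9,0],[0,0,-6.9,0],[0,0,-6.9,0]]'
python3 -m inch '[[0,0,0,0],[0,0,0,0],[0,0,0,0],[0,0,0,0],[0,0,0,0],[0,0,0,0],[0,0,0,0],[0,0,0,0]]' 3.5
python3 -m inch '[[0,0,6,0],[0,0,9,0],[-5,2,9,0],[-10,4,9,0],[-15,6,9,0],[-16.9,6.1,9,0],[-16.9,6.1,9,0],[-16.9,6.1,9,0]]' 5
python3 - <<'E'
from h import *
S=bot.camera("side");T=bot.camera("top");print(bot.get_obs()["ee_pos"])
print(fit([S],REST,(.608,-.112,10),zb=.02), lm(S,"lever_knob",.093),lm(T,"lever_knob",.093))
E
```

```text
time: 26.1
ee_pos: [0.6295, -0.1099, 0.0548]
tcp_rot: [180.0, 0.0, 99.9]
wrist_force: [0.1, -0.1, -3.2]
opening: 0.0068
grasp_force: 69.2
time: 27.1
ee_pos: [0.6293, -0.1098, 0.0544]
tcp_rot: [-180.0, 0.0, 99.9]
wrist_force: [0.4, -0.1, -0.3]
opening: 0.0351
grasp_force: 0.0
time: 28.1
ee_pos: [0.4611, -0.049, 0.1446]
tcp_rot: [180.0, 0.0, 99.9]
wrist_force: [0.6, -0.5, -0.3]
opening: 0.0503
grasp_force: 0.0
[ 0.4610586  -0.04902681  0.14420465]
([0.5951, -0.1128, 21.3816], np.float64(0.469)) [([0.4585, -0.0532], [228.0, 219.0], 0.78)] []
```

```bash
python3 -m inch '[[0,0,-3,0],[0,0,-6,0],[0,0,-7.6,0],[0,0,-7.6,0],[0,0,-7.6,0],[0,0,-7.6,0],[0,0,-7.6,0],[0,0,-7.6,0]]'
python3 -m inch '[[0,0,0,0],[0,0,0,0],[0,0,0,0],[0,0,0,0],[0,0,0,0],[0,0,0,0],[0,0,0,0],[0,0,0,0]]' 1.5 70
python3 -m inch '[[0.15,-0.64,0,0],[0.34,-1.26,0,0],[0.6,-1.87,0,0],[0.89,-2.45,0,0],[1.25,-3,0,0],[1.63,-3.52,0,0],[2.08,-4,0,0],[2.56,-4.45,0,0]]'
python3 - <<'E'
from h import *
p=bot.get_obs()["ee_pos"][:2]-[.5345,-.0362];print(np.hypot(*p),np.degrees(np.arctan2(-p[1],-p[0]))-9.9)
E
```

```text
time: 29.3
ee_pos: [0.4605, -0.0489, 0.0687]
tcp_rot: [180.0, 0.0, 99.9]
wrist_force: [0.1, -1.1, -0.2]
opening: 0.0498
grasp_force: 0.0
time: 30.3
ee_pos: [0.4629, -0.0485, 0.0691]
tcp_rot: [179.7, 0.0, 99.9]
wrist_force: [14.1, 2.8, -3.5]
opening: 0.0224
grasp_force: 68.6
time: 31.3
ee_pos: [0.4836, -0.0937, 0.069]
tcp_rot: [-179.7, 0.0, 99.9]
wrist_force: [-21.2, 1.0, 16.5]
opening: 0.0222
grasp_force: 71.5
0.07677993901345738 38.5741581868272
```

```bash
python3 -m inch '[[0.5,-0.4,0,0],[1.05,-0.8,0,0],[1.6,-1.1,0,0],[2.2,-1.4,0,0],[2.85,-1.6,0,0],[3.5,-1.75,0,0],[4.15,-1.85,0,0],[4.85,-1.9,0,0]]'
python3 - <<'E'
from h import *
p=bot.get_obs()["ee_pos"][:2]-[.5345,-.0362];print(np.hypot(*p),np.degrees(np.arctan2(-p[1],-p[0]))-9.9)
E
```

```text
time: 32.3
ee_pos: [0.5313, -0.1239, 0.0695]
tcp_rot: [-179.4, 1.3, 99.4]
wrist_force: [-22.2, -67.8, 10.3]
opening: 0.0194
grasp_force: 75.3
0.08776220783665292 77.98886934595036
```

```bash
python3 -m inch '[[0,0,0,0],[0,0,0,0],[0,0,0,0],[0,0,0,0],[0,0,0,0],[0,0,0,0],[0,0,0,0],[0,0,0,0]]' 4.5
python3 -m inch '[[0,0,7,0],[-4,0,8,0],[-8,0,8,0],[-14,0,8,0],[-14,0,8,0],[-14,0,8,0],[-14,0,8,0],[-14,0,8,0]]'
python3 - <<'E'
from h import *
S=bot.camera("side");T=bot.camera("top");print(bot.get_obs()["ee_pos"])
i=T["img"][120:210,190:320];i=cv2.resize(i,None,fx=4,fy=4,interpolation=cv2.INTER_CUBIC)
j=S["img"][170:230,190:320];j=cv2.resize(j,None,fx=4,fy=4,interpolation=cv2.INTER_CUBIC)
cv2.imwrite("pics/v6.png",np.vstack([i,j])[:600,:,::-1])
print(lm(S,"lever_knob",.093),lm(T,"lever_knob",.093))
E
```

```text
time: 33.3
ee_pos: [0.5344, -0.1123, 0.0684]
tcp_rot: [-180.0, -0.0, 99.9]
wrist_force: [-0.7, 0.7, 0.5]
opening: 0.0449
grasp_force: 0.0
time: 34.3
ee_pos: [0.395, -0.1123, 0.1481]
tcp_rot: [-180.0, -0.0, 99.9]
wrist_force: [0.2, -0.1, -0.1]
opening: 0.0449
grasp_force: 0.0
[ 0.39479337 -0.11231252  0.14806685]
[([0.5208, -0.1181], [266.0, 219.0], 0.9)] [([0.527, -0.1034], [286.0, 196.0], 0.67)]
```

View pics/v6.png

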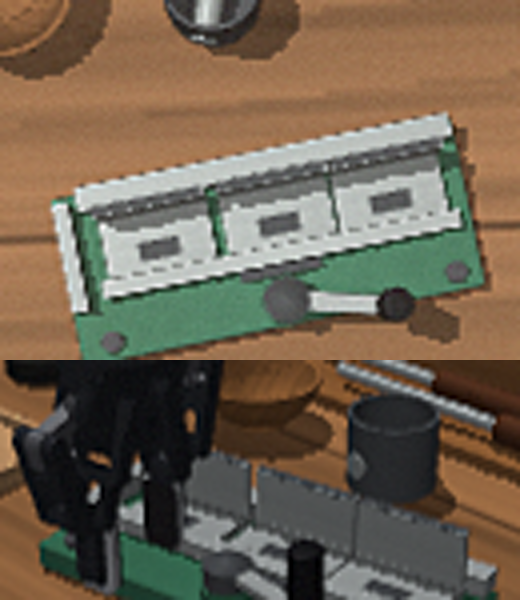

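```bash
python3 -m inch '[[5,0.1,0,0],[9,0.1,0,0],[9,0.1,-4,0],[9,0.1,-8,0],[9,0.1,-8,0],[9,0.1,-8,0],[9,0.1,-8,0],[9,0.1,-8,0]]' 0 60
python3 -m inch '[[1,0,0,0],[1.5,0,0,0],[2,0.05,0,0],[2.5,0.1,0,0],[3,0.15,0,0],[3.4,0.2,0,0],[3.7,0.2,0,0],[3.7,0.2,0,0]]'
```

```text
time: 35.5
ee_pos: [0.4851, -0.1115, 0.0697]
tcp_rot: [179.9, 0.0, 99.9]
wrist_force: [0.7, 0.2, 0.9]
opening: -0.0
grasp_force: 0.0
time: 36.5
ee_pos: [0.5205, -0.1102, 0.0678]
tcp_rot: [-179.8, 0.1, 99.8]
wrist_force: [-5.6, -5.6, -0.6]
opening: 0.0002
grasp_force: 3.2
```

```bash
python3 -m inch '[[0.2,0,0,0],[0.4,0,0,0],[0.6,0,0,0],[0.8,0,0,0],[0.8,0,0,0],[0.8,0,0,0],[0.8,0,0,0],[0.8,0,0,0]]'
```

```text
time: 37.5
ee_pos: [0.524, -0.1102, 0.0677]
tcp_rot: [-179.3, -0.0, 99.8]
wrist_force: [-31.0, -6.1, 13.9]
opening: -0.0001
grasp_force: 16.0
```

```bash
python3 -m inch '[[-4.5,0,0,0],[-4.5,0,4,0],[-5,0,9,0],[-6,6,9,0],[-7,12,9,0],[-8,18,9,-1],[-8.5,24,9,-3],[-9,27,9,-3.4]]' 5.5
python3 - <<'E'
from h import *
S=bot.camera("side");T=bot.camera("top");print(bot.get_obs()["ee_pos"])
i=T["img"][110:260,110:320];i=cv2.resize(i,None,fx=3.8,fy=3.8,interpolation=cv2.INTER_CUBIC)
cv2.imwrite("pics/v7.png",i[:,:,::-1])
for c in(T,S):
  for n,z in(("lever_knob",.093),("file",.003),("file_heel",.003),("file_toe",.003)):print(n,lm(c,n,z))
  for k in "abc"[:1]: print(lm(c,"rest_a_edge",.07,3))
E
```

```text
time: 38.5
ee_pos: [0.439, 0.1633, 0.1584]
tcp_rot: [180.0, -0.0, 96.6]
wrist_force: [0.7, -0.3, -0.3]
opening: 0.055
grasp_force: 0.0
[0.43895087 0.16330411 0.15826956]
lever_knob [([0.5413, -0.1088], [288.0, 191.0], 0.56)]
file [([0.5379, -0.0296], [259.0, 194.0], 0.59)]
file_heel [([0.4438, 0.1494], [199.0, 228.0], 0.7)]
file_toe []
[([0.6346, -0.1087], [286.0, 158.0], 0.93)]
lever_knob [([0.5319, -0.1211], [270.0, 217.0], 0.6)]
file [([0.4363, 0.253], [156.0, 210.0], 0.86)]
file_heel [([0.4409, 0.1462], [178.0, 223.0], 0.62)]
file_toe [([0.4213, 0.3242], [140.0, 204.0], 0.72)]
[([0.6447, -0.1084], [295.0, 207.0], 0.89)]
```

View pics/v7.png

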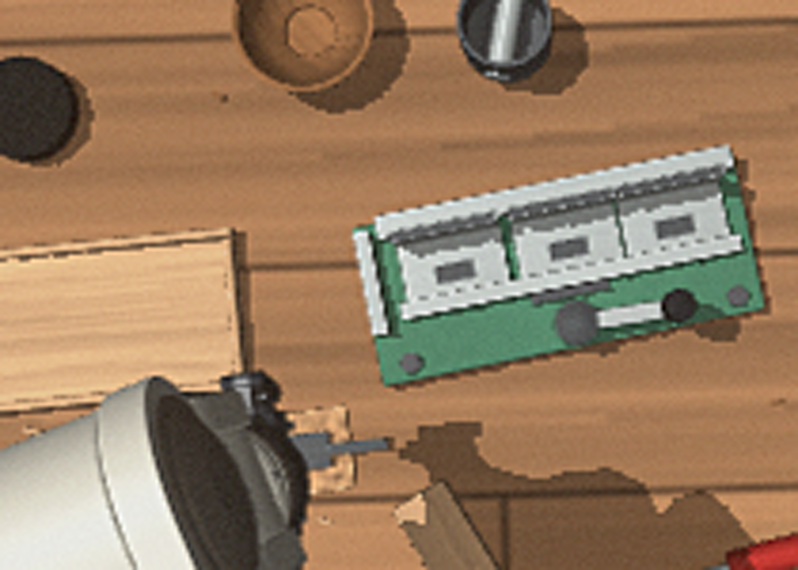

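```bash
python3 -m inch '[[-0.2,5,0,0],[-0.4,9.1,0,0],[-0.4,9.1,-5,0],[-0.4,9.1,-10,0],[-0.4,9.1,-13.7,0],[-0.4,9.1,-13.7,0],[-0.4,9.1,-13.7,0],[-0.4,9.1,-13.7,0]]'
python3 -m inch '[[0,0,0,0],[0,0,0,0],[0,0,0,0],[0,0,0,0],[0,0,0,0],[0,0,0,0],[0,0,0,0],[0,0,0,0]]' 2 90
python3 -m inch '[[0,0,3,0],[0,0,7,0],[0,0,13,0],[0,0,13,0],[0,0,13,0],[0,0,13,0],[0,0,13,0],[0,0,13,0]]'
python3 - <<'E'
from h import *
S=bot.camera("side");T=bot.camera("top");o=bot.get_obs();print(o["ee_pos"])
i=S["img"][130:280,110:300];i=cv2.resize(i,None,fx=4,fy=4,interpolation=cv2.INTER_CUBIC)
cv2.imwrite("pics/v8.png",i[:,:,::-1])
zb=o["ee_pos"][2]-.018
for c in(T,S):
  for n in("file_heel","file_toe"):print(n,lm(c,n,zb))
E
```

```text
time: 40.1
ee_pos: [0.4366, 0.2522, 0.0235]
tcp_rot: [179.8, -0.1, 96.5]
wrist_force: [-0.1, -0.5, -0.0]
opening: 0.0548
grasp_force: 0.0
time: 41.1
ee_pos: [0.4365, 0.2521, 0.0231]
tcp_rot: [179.8, -0.1, 96.5]
wrist_force: [0.8, -1.0, 7.0]
opening: 0.0287
grasp_force: 90.1
time: 42.1
ee_pos: [0.4352, 0.2515, 0.1507]
tcp_rot: [-179.9, 0.0, 96.5]
wrist_force: [0.0, -0.3, -2.7]
opening: 0.0287
grasp_force: 89.1
[0.43532362 0.25158905 0.15108553]
file_heel [([0.4528, 0.1563], [189.0, 227.0], 0.59)]
file_toe []
file_heel [([0.4256, 0.1323], [171.0, 184.0], 0.63)]
file_toe [([0.4178, 0.3339], [130.0, 165.0], 0.95)]
```

View pics/v8.png

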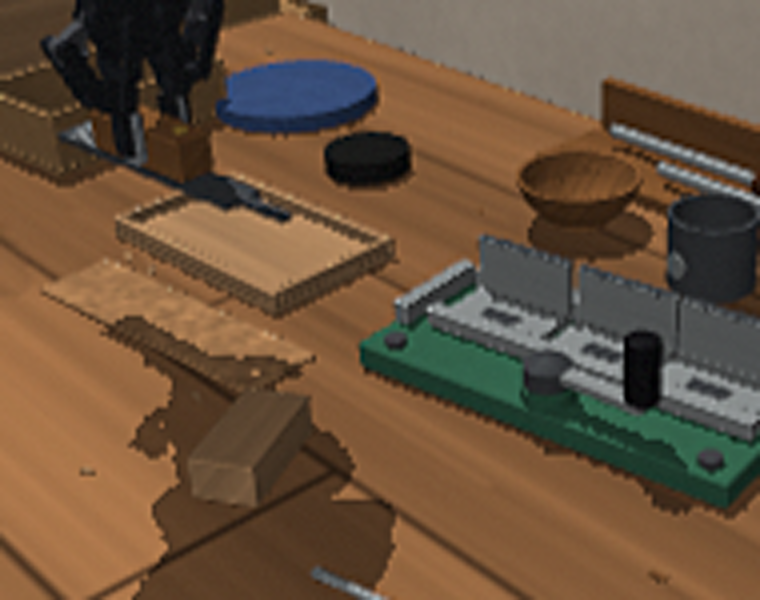

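```bash
python3 -m inch '[[2.7,-5.4,0,1],[5.4,-10.8,0,2],[8,-16.3,0,3.4],[10.7,-21.7,0,3.4],[13.4,-27.1,0,3.4],[16,-32.5,0,3.4],[18.7,-38,0,3.4],[21.4,-43.4,0,3.4]]'
python3 -m inch '[[0,0,-1,0],[0,0,-3,0],[0,0,-4,0],[0,0,-4.5,0],[0,0,-4.5,0],[0,0,-4.5,0],[0,0,-4.5,0],[0,0,-4.5,0]]'
python3 - <<'E'
from h import *
S=bot.camera("side");T=bot.camera("top");o=bot.get_obs();print(o["ee_pos"],o["wrist_force"])
i=np.vstack([cv2.resize(c["img"][a:b,200:400],None,fx=4,fy=4,interpolation=cv2.INTER_CUBIC) for c,a,b in((T,130,200),(S,170,250))])
cv2.imwrite("pics/v9.png",i[:,:,::-1])
zb=o["ee_pos"][2]-.020
for c in(T,S):
  for n in("file_heel","file_toe"):print(n,lm(c,n,zb))
E
```

```text
time: 43.4
ee_pos: [0.6501, -0.1843, 0.1514]
tcp_rot: [180.0, 0.0, 99.9]
wrist_force: [0.9, 0.0, -2.9]
opening: 0.0282
grasp_force: 89.0
time: 44.4
ee_pos: [0.6495, -0.1824, 0.1067]
tcp_rot: [180.0, 0.0, 99.9]
wrist_force: [-0.0, 0.0, -3.1]
opening: 0.0286
grasp_force: 89.3
[ 0.64948425 -0.18237204  0.10656412] [-0.60910557 -0.43445985 -2.07165289]
file_heel []
file_toe [([0.6313, -0.0789], [276.0, 159.0], 0.55)]
file_heel [([0.65, -0.2793], [355.0, 225.0], 0.69)]
file_toe [([0.6392, -0.081], [286.0, 199.0], 0.86)]
```

View pics/v9.png

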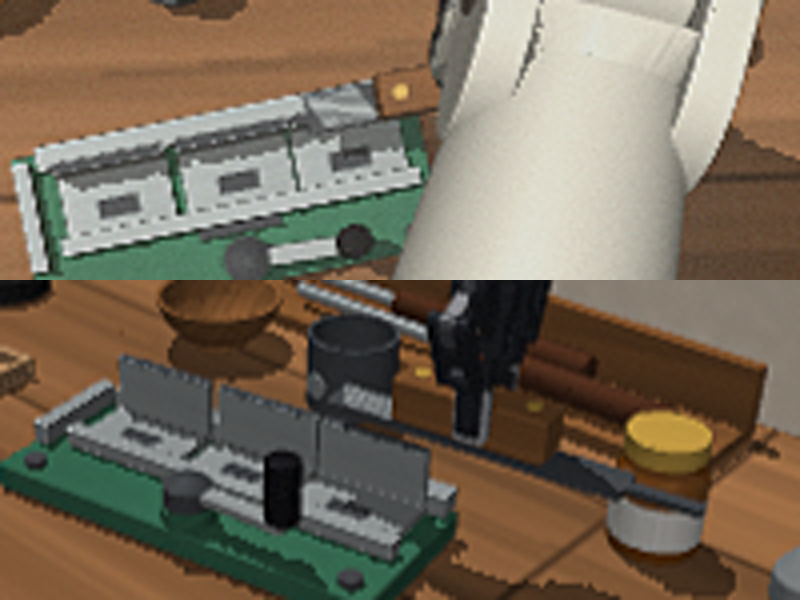

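The side crop shows the file level, with its toe over the first piece at about (345,395) and the lever closed. Lowering onto the edge.

```bash
python3 -m inch '[[0,0,-0.6,0],[0,0,-1.1,0],[0,0,-1.4,0],[0,0,-1.6,0],[0,0,-1.7,0],[0,0,-1.8,0],[0,0,-1.8,0],[0,0,-1.8,0]]'
```

```text
time: 45.7
ee_pos: [0.6495, -0.1825, 0.0898]
tcp_rot: [179.9, 0.0, 99.9]
wrist_force: [-4.2, -0.5, 6.6]
opening: 0.0285
grasp_force: 90.2
```

```bash
python3 -m inch '[[-0.35,2,0,0],[-0.95,5.4,0,0],[-1.55,8.9,-0.05,0],[-2.15,12.3,-0.1,0],[-2.8,16,-0.1,0],[-3.5,20,-0.1,0],[-4.15,23.8,-0.1,0],[-4.15,23.8,-0.1,0]]'
python3 - <<'E'
from h import *
S=bot.camera("side");o=bot.get_obs();print(o["ee_pos"],o["wrist_force"])
for n in("file_heel","file_toe"):print(n,lm(S,n,.07))
cv2.imwrite("pics/v10.png",cv2.resize(S["img"][150:260,150:350],None,fx=4,fy=4,interpolation=cv2.INTER_CUBIC)[:,:,::-1])
E
```

```text
time: 46.7
ee_pos: [0.6088, 0.0589, 0.09]
tcp_rot: [179.7, -0.1, 100.0]
wrist_force: [-1.6, 7.7, 10.4]
opening: 0.0285
grasp_force: 91.0
[0.60892504 0.05839996 0.09004762] [-2.31336504  7.90924205 10.73093566]
file_heel [([0.5441, -0.0628], [256.0, 215.0], 0.69)]
file_toe [([0.5778, 0.1342], [216.0, 187.0], 0.65)]
```

View pics/v10.png

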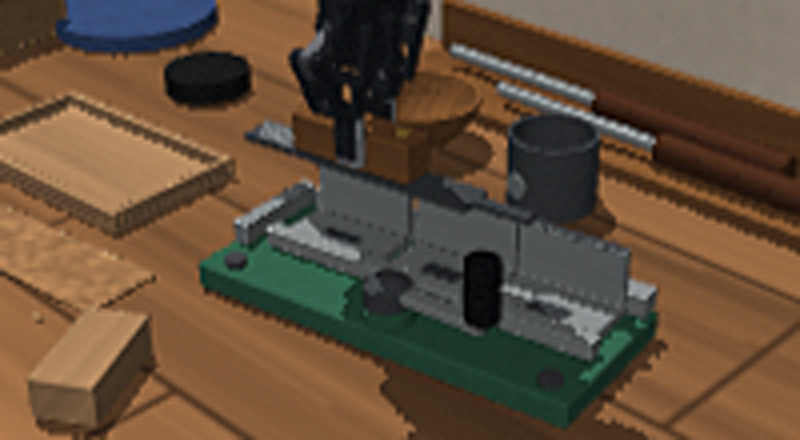

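```bash
python3 -m inch '[[0,0,2,0],[0,0,3.6,0],[0,0,3.6,0],[0,0,3.6,0],[1,-5.8,3.6,0],[2,-11.6,3.6,0],[3.05,-17.5,3.6,0],[4.15,-23.8,3.6,0]]'
python3 -m inch '[[0,0,0,0],[0,0,0,0],[0,0,-1.6,0],[0,0,-2.6,0],[0,0,-3.1,0],[0,0,-3.4,0],[0,0,-3.5,0],[0,0,-3.5,0]]'
python3 -m inch '[[-0.35,2,0,0],[-0.95,5.4,0,0],[-1.55,8.9,-0.05,0],[-2.15,12.3,-0.1,0],[-2.8,16,-0.1,0],[-3.5,20,-0.1,0],[-4.15,23.8,-0.1,0],[-4.15,23.8,-0.1,0]]'
```

```text
time: 47.85
ee_pos: [0.649, -0.1827, 0.1223]
tcp_rot: [-179.9, -0.0, 99.9]
wrist_force: [1.0, -0.4, -2.6]
opening: 0.0288
grasp_force: 89.3
time: 48.85
ee_pos: [0.6493, -0.1805, 0.0897]
tcp_rot: [179.9, -0.0, 99.9]
wrist_force: [-2.6, 2.1, 3.3]
opening: 0.0281
grasp_force: 90.0
time: 49.85
ee_pos: [0.6086, 0.0604, 0.0901]
tcp_rot: [179.7, -0.1, 100.0]
wrist_force: [-1.9, 7.6, 9.5]
opening: 0.0288
grasp_force: 91.1
```

```bash
python3 -m inch '[[0,0,2,0],[0,0,3.6,0],[0,0,3.6,0],[0,0,3.6,0],[1,-5.8,3.6,0],[2,-11.6,3.6,0],[3.05,-17.5,3.6,0],[4.15,-23.8,3.6,0]]'
python3 -m inch '[[0,0,0,0],[0,0,0,0],[0,0,-1.6,0],[0,0,-2.6,0],[0,0,-3.1,0],[0,0,-3.4,0],[0,0,-3.5,0],[0,0,-3.5,0]]'
python3 -m inch '[[-0.35,2,0,0],[-0.95,5.4,0,0],[-1.55,8.9,-0.05,0],[-2.15,12.3,-0.1,0],[-2.8,16,-0.1,0],[-3.5,20,-0.1,0],[-4.15,23.8,-0.1,0],[-4.15,23.8,-0.1,0]]'
python3 -m inch '[[0,0,2,0],[0,0,4,0],[0,0,6,0],[0,0,6,0],[0,0,6,0],[0,0,6,0],[0,0,6,0],[0,0,6,0]]'
```

```text
time: 50.85
ee_pos: [0.6488, -0.1813, 0.1223]
tcp_rot: [-179.9, -0.0, 99.9]
wrist_force: [1.1, 0.2, -3.8]
opening: 0.0285
grasp_force: 89.3
time: 51.85
ee_pos: [0.649, -0.1791, 0.0897]
tcp_rot: [179.9, -0.0, 99.9]
wrist_force: [-3.6, 2.1, 3.6]
opening: 0.0286
grasp_force: 90.0
time: 52.85
ee_pos: [0.6083, 0.0618, 0.0901]
tcp_rot: [179.7, -0.1, 100.0]
wrist_force: [-2.3, 7.9, 10.0]
opening: 0.0287
grasp_force: 91.1
time: 53.85
ee_pos: [0.6073, 0.0585, 0.1471]
tcp_rot: [-180.0, -0.0, 99.9]
wrist_force: [0.0, 0.6, -2.5]
opening: 0.0287
grasp_force: 89.4
```

```bash
python3 -m inch '[[-4,4.5,0,-1],[-8,9,0,-2],[-12,13.5,0,-3.4],[-17.1,19.4,0,-3.4],[-17.1,19.4,0,-3.4],[-17.1,19.4,0,-3.4],[-17.1,19.4,0,-3.4],[-17.1,19.4,0,-3.4]]'
python3 -m inch '[[0,0,-5,0],[0,0,-9,0],[0,0,-11,0],[0,0,-11.6,0],[0,0,-12,0],[0,0,-12.3,0],[0,0,-12.4,0],[0,0,-12.4,0]]'
```

```text
time: 54.85
ee_pos: [0.4372, 0.2516, 0.1473]
tcp_rot: [-180.0, 0.0, 96.4]
wrist_force: [-0.6, -0.3, -3.3]
opening: 0.0281
grasp_force: 89.8
time: 55.85
ee_pos: [0.4366, 0.2527, 0.0238]
tcp_rot: [180.0, -0.0, 96.5]
wrist_force: [-0.6, 0.2, -3.4]
opening: 0.0289
grasp_force: 89.8
```

```bash
python3 -m inch '[[0,0,-0.1,0],[0,0,-0.1,0],[0,0,-0.1,0],[0,0,-0.1,0],[0,0,-0.1,0],[0,0,-0.1,0],[0,0,-0.1,0],[0,0,-0.1,0]]' 5.5
python3 -m inch '[[0,0,5,0],[0,0,10,0],[1,-5,13,1],[3,-11,13,2],[5,-17,13,3.4],[7,-22,13,3.4],[9,-27,13,3.4],[9.5,-30,13,3.4]]'
python3 - <<'E'
from h import *
T=bot.camera("top");S=bot.camera("side");print(bot.get_obs()["ee_pos"])
print("knob",at(T,(288.3,190.1),.093),at(T,(288.6,195.4),.093))
for n,z in(("file",.003),("file_heel",.003),("file_toe",.003),("mat",0)):print(n,lm(T,n,z),lm(S,n,z))
a=cv2.resize(T["img"][170:250,100:320],None,fx=3.6,fy=3.6,interpolation=cv2.INTER_CUBIC)
b=cv2.resize(S["img"][160:240,100:320],None,fx=3.6,fy=3.6,interpolation=cv2.INTER_CUBIC)
cv2.imwrite("pics/v11.png",np.vstack([a,b])[:,:,::-1])
E
```

```text
time: 56.85
ee_pos: [0.4364, 0.2525, 0.0224]
tcp_rot: [-180.0, 0.0, 96.5]
wrist_force: [0.9, -0.5, -0.4]
opening: 0.0547
grasp_force: 0.0
time: 57.85
ee_pos: [0.532, -0.0499, 0.1521]
tcp_rot: [-180.0, 0.0, 99.8]
wrist_force: [0.2, 0.2, 0.3]
opening: 0.055
grasp_force: 0.0
[ 0.53167496 -0.05009254  0.15205474]
knob [ 0.54318211 -0.10968741  0.093     ] [ 0.52869125 -0.11002989  0.093     ]
file [([0.4327, 0.2506], [165.0, 232.0], 0.75)] [([0.4392, 0.2577], [156.0, 209.0], 0.96)]
file_heel [([0.4469, 0.1558], [197.0, 227.0], 0.91)] [([0.4407, 0.1627], [174.0, 220.0], 0.7)]
file_toe [([0.4221, 0.3551], [129.0, 237.0], 0.67)] [([0.4276, 0.3479], [138.0, 201.0], 0.93)]
mat [([0.4199, 0.271], [158.0, 237.0], 0.91)] [([0.429, 0.2707], [151.0, 210.0], 0.93)]
```

View pics/v11.png

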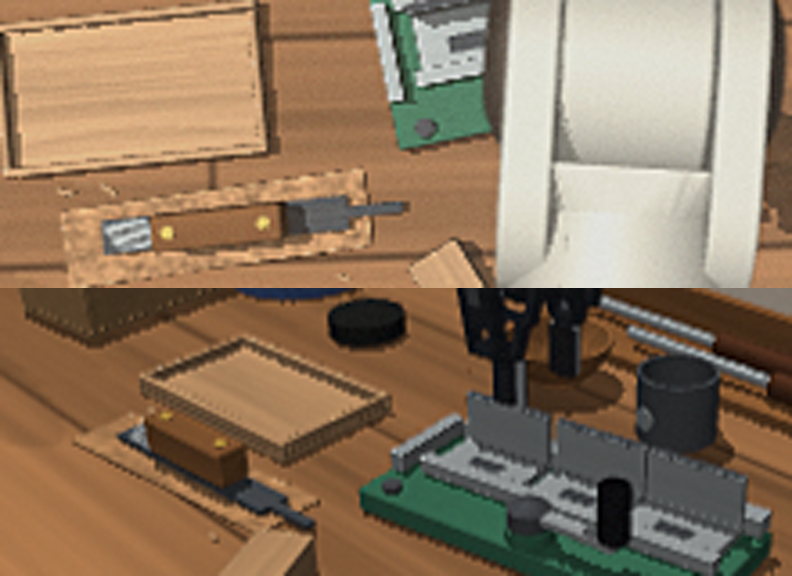

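```bash
python3 -m inch '[[0.7,-3,0,0],[1.4,-6.2,0,0],[1.4,-6.2,-2,0],[1.4,-6.2,-5,0],[1.4,-6.2,-8.4,0],[1.4,-6.2,-8.4,0],[1.4,-6.2,-8.4,0],[1.4,-6.2,-8.4,0]]' 4.2 60
python3 -m inch '[[0,0,0,0],[0,0,0,0],[0,0,0,0],[0,0,0,0],[0,0,0,0],[0,0,0,0],[0,0,0,0],[0,0,0,0]]' 3
```

```text
time: 59.35
ee_pos: [0.5463, -0.1095, 0.0702]
tcp_rot: [179.9, 0.1, 99.9]
wrist_force: [-1.5, -1.3, -0.3]
opening: 0.042
grasp_force: 0.0
time: 60.35
ee_pos: [0.5454, -0.1095, 0.0684]
tcp_rot: [180.0, -0.0, 99.9]
wrist_force: [0.4, 0.9, -0.4]
opening: 0.0299
grasp_force: 0.0
```

```bash
python3 -m inch '[[-1.28,-0.1,0,-10],[-2.59,0,0,-20],[-3.86,0.34,0,-30],[-5.05,0.9,0,-40],[-6.12,1.65,0,-50],[-7.05,2.58,0,-60],[-7.79,3.65,0,-70],[-8.34,4.84,0,-80]]'
python3 -m inch '[[-0.2,0.6,0,-5],[-0.34,1.26,0,-10],[-0.4,1.7,0,-13],[-0.42,1.95,0,-15],[-0.42,1.95,0,-15],[-0.42,1.95,0,-15],[-0.42,1.95,0,-15],[-0.42,1.95,0,-15]]'
```

```text
time: 61.35
ee_pos: [0.4629, -0.0614, 0.069]
tcp_rot: [179.9, -0.1, 19.5]
wrist_force: [4.5, -3.3, 0.2]
opening: 0.0297
grasp_force: 2.4
time: 62.35
ee_pos: [0.4595, -0.0448, 0.069]
tcp_rot: [179.6, -0.2, 4.7]
wrist_force: [7.7, -21.0, -3.3]
opening: 0.0303
grasp_force: 10.9
```

```bash
python3 -m inch '[[0,-0.3,0,0],[0,-0.3,0,0],[0,-0.3,4,0],[0,-0.3,8,8],[2,2,9,18],[4,4,9,28],[6,6,9,38],[8,8,9,48]]' 4.2
python3 -m inch '[[2,1,0,10],[4,2,0,20],[6.7,2.5,0,30],[6.7,2.5,0,40],[6.7,2.5,0,47.2],[6.7,2.5,0,47.2],[6.7,2.5,0,47.2],[6.7,2.5,0,47.2]]' 3.5
python3 - <<'E'
from h import *
T=bot.camera("top");S=bot.camera("side");print(bot.get_obs()["ee_pos"])
print(lm(S,"lever_knob",.093),lm(T,"lever_knob",.093))
a=cv2.resize(T["img"][120:210,190:330],None,fx=4,fy=4,interpolation=cv2.INTER_CUBIC)
b=cv2.resize(S["img"][170:230,190:330],None,fx=4,fy=4,interpolation=cv2.INTER_CUBIC)
cv2.imwrite("pics/v12.png",np.vstack([a,b])[:,:,::-1])
E
```

```text
time: 63.35
ee_pos: [0.5383, 0.0395, 0.1584]
tcp_rot: [-180.0, -0.0, 53.2]
wrist_force: [-0.7, -0.3, -0.1]
opening: 0.042
grasp_force: 0.0
time: 64.35
ee_pos: [0.6047, 0.0635, 0.1584]
tcp_rot: [180.0, -0.0, 100.0]
wrist_force: [0.4, -0.3, -0.6]
opening: 0.0352
grasp_force: 0.0
[0.60476492 0.06343109 0.15844865]
[([0.4552, -0.053], [227.0, 219.0], 0.93)] [([0.4611, -0.0465], [266.0, 221.0], 0.68)]
```

View pics/v12.png

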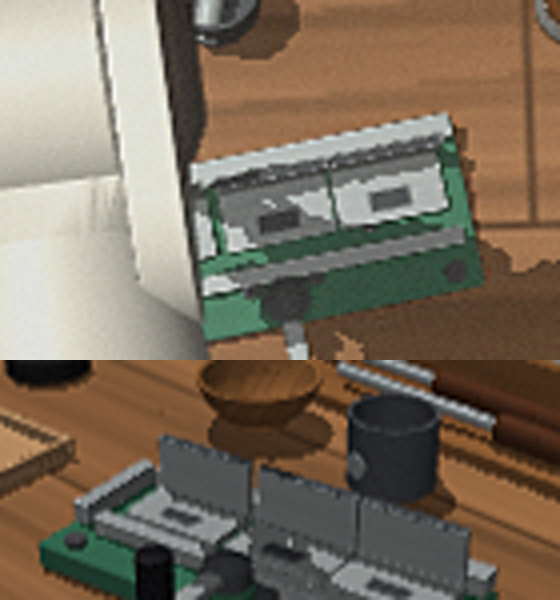

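```bash
python3 -m inch '[[0.15,-0.1,-4,-0.1],[0.15,-0.1,-8,-0.1],[0.15,-0.1,-10,-0.1],[0.15,-0.1,-10.4,-0.1],[0.15,-0.1,-10.4,-0.1],[0.15,-0.1,-10.4,-0.1],[0.15,-0.1,-10.4,-0.1],[0.15,-0.1,-10.4,-0.1]]'
python3 -m inch '[[0,0,0,0],[0,0,0,0],[0,0,0,0],[0,0,0,0],[0,0,0,0],[0,0,0,0],[0,0,0,0],[0,0,0,0]]' 0 70
python3 -m inch '[[0,0,4,0],[0,0,8,0],[-0.5,4,9,10],[-1,9,9,20],[-2,14,9,30],[-3,20,9,40],[-4,25,9,50],[-5,30,9,60]]'
```

```text
time: 65.55
ee_pos: [0.6066, 0.0624, 0.0549]
tcp_rot: [180.0, 0.0, 100.0]
wrist_force: [0.3, 0.1, 0.2]
opening: 0.0351
grasp_force: 0.0
time: 66.55
ee_pos: [0.6067, 0.0625, 0.0548]
tcp_rot: [179.9, 0.0, 100.0]
wrist_force: [3.0, 0.0, 4.6]
opening: 0.0067
grasp_force: 70.0
time: 67.55
ee_pos: [0.5548, 0.3635, 0.1426]
tcp_rot: [-179.8, -0.1, 160.3]
wrist_force: [0.7, -0.2, -3.9]
opening: 0.0069
grasp_force: 69.1
```

```bash
python3 -m inch '[[-1,3,0,10],[-1.6,4.85,0,20],[-1.6,4.85,0,23.5],[-1.6,4.85,-4,23.5],[-1.6,4.85,-7.5,23.5],[-1.6,4.85,-9,23.5],[-1.6,4.85,-9.6,23.5],[-1.6,4.85,-10,23.5]]'
python3 - <<'E'
from h import *
T=bot.camera("top");S=bot.camera("side");o=bot.get_obs();print(o["ee_pos"],o["wrist_force"])
b=cv2.resize(S["img"][150:230,110:260],None,fx=4,fy=4,interpolation=cv2.INTER_CUBIC)
cv2.imwrite("pics/v13.png",b[:,:,::-1])
E
```

```text
time: 68.55
ee_pos: [0.5407, 0.4111, 0.0452]
tcp_rot: [180.0, 0.1, -176.5]
wrist_force: [-0.4, 0.6, -3.4]
opening: 0.0062
grasp_force: 69.0
[0.54063713 0.41111116 0.04514988] [ 0.02312518 -0.40563298 -3.07664322]
```

View pics/v13.png

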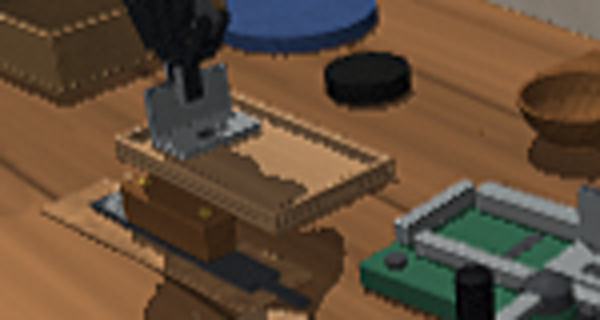

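The piece hangs level over the left end of the tray. Lowering and releasing.

```bash
python3 -m inch '[[0,0,-0.1,0],[0,0,-0.2,0],[0,0,-0.25,0],[0,0,-0.3,0],[0,0,-0.3,0],[0,0,-0.3,0],[0,0,-0.3,0],[0,0,-0.3,0]]'
python3 -m inch '[[0,0,0,0],[0,0,0,0],[0,0,0,0],[0,0,0,0],[0,0,0,0],[0,0,0,0],[0,0,0,0],[0,0,0,0]]' 3.2
python3 -m inch '[[0,0,5,0],[0,0,10,0],[1,-5,11,-10],[2,-10,11,-20],[3,-15,11,-30],[4,-21,11,-40],[5,-27,11,-50],[6,-33,11,-60]]'
python3 - <<'E'
from h import *
T=bot.camera("top");S=bot.camera("side");o=bot.get_obs();print(o["ee_pos"])
print(fit([T],REST,(.542,.39,93),zb=.007),fit([S],REST,(.542,.39,93),zb=.007))
print(fit([S],REST,(.6,-.029,10),zb=.02),lm(S,"rest_a_edge",.07,3))
E
```

```text
time: 69.65
ee_pos: [0.5404, 0.411, 0.0418]
tcp_rot: [180.0, 0.0, -176.5]
wrist_force: [-3.0, 0.4, 3.8]
opening: 0.0065
grasp_force: 70.2
time: 70.65
ee_pos: [0.5403, 0.4109, 0.0414]
tcp_rot: [-180.0, -0.0, -176.5]
wrist_force: [-0.5, 0.3, -0.0]
opening: 0.0319
grasp_force: 0.0
time: 71.65
ee_pos: [0.6004, 0.079, 0.1516]
tcp_rot: [180.0, 0.0, 123.1]
wrist_force: [1.6, -0.2, 0.7]
opening: 0.0322
grasp_force: 0.0
[0.60087473 0.07567819 0.15155888]
([0.5416, 0.3902, 93.2868], np.float64(0.056)) ([0.5411, 0.3891, 95.3285], np.float64(0.081))
([0.5978, -0.0575, 31.8473], np.float64(0.542)) [([0.6587, -0.0962], [295.0, 204.0], 0.96), ([0.49, -0.0206], [229.0, 217.0], 0.72)]
```

```bash
python3 -m inch '[[1,-5,0,-10],[2.1,-10.5,0,-20],[2.1,-10.5,0,-23.5],[2.1,-10.5,-4,-23.5],[2.1,-10.5,-8,-23.5],[2.1,-10.5,-9.7,-23.5],[2.1,-10.5,-9.7,-23.5],[2.1,-10.5,-9.7,-23.5]]'
python3 -m inch '[[0,0,0,0],[0,0,0,0],[0,0,0,0],[0,0,0,0],[0,0,0,0],[0,0,0,0],[0,0,0,0],[0,0,0,0]]' 0 70
python3 -m inch '[[0,0,4,0],[0,0,8,0],[-1,4,9,10],[-2,9,9,20],[-3,15,9,30],[-4.5,21,9,40],[-6,27,9,50],[-7.5,33,9,60]]'
```

```text
time: 72.8
ee_pos: [0.6223, -0.0238, 0.0562]
tcp_rot: [179.9, 0.0, 100.0]
wrist_force: [0.4, -0.1, 0.1]
opening: 0.0317
grasp_force: 0.0
time: 73.8
ee_pos: [0.6225, -0.024, 0.0562]
tcp_rot: [179.8, 0.0, 100.0]
wrist_force: [1.6, 0.7, 6.6]
opening: 0.0063
grasp_force: 70.7
time: 74.8
ee_pos: [0.5454, 0.3076, 0.1442]
tcp_rot: [-180.0, -0.0, 160.3]
wrist_force: [0.9, 0.0, -3.1]
opening: 0.0064
grasp_force: 69.3
```

```bash
python3 -m inch '[[0,3,0,10],[-0.25,4.3,0,20],[-0.25,4.3,0,23.5],[-0.25,4.3,-4,23.5],[-0.25,4.3,-7.5,23.5],[-0.25,4.3,-9,23.5],[-0.25,4.3,-9.8,23.5],[-0.25,4.3,-10,23.5]]'
python3 -m inch '[[0,0,-0.1,0],[0,0,-0.2,0],[0,0,-0.25,0],[0,0,-0.25,0],[0,0,-0.25,0],[0,0,-0.25,0],[0,0,-0.25,0],[0,0,-0.25,0]]'
python3 -m inch '[[0,0,0,0],[0,0,0,0],[0,0,0,0],[0,0,0,0],[0,0,0,0],[0,0,0,0],[0,0,0,0],[0,0,0,0]]' 3.2
python3 -m inch '[[0,0,5,0],[0,0,10,0],[1.5,-5,11,-10],[3,-10,11,-20],[4.5,-16,11,-30],[6,-22,11,-40],[7,-28,11,-50],[8,-34,11,-60]]'
python3 - <<'E'
from h import *
T=bot.camera("top");S=bot.camera("side");o=bot.get_obs();print(o["ee_pos"])
print(fit([T],REST,(.542,.39,93),zb=.007),fit([S],REST,(.542,.39,93),zb=.007))
print(fit([T],REST,(.546,.328,93),zb=.007),fit([S],REST,(.546,.328,93),zb=.007))
E
```

```text
time: 75.8
ee_pos: [0.5442, 0.3491, 0.045]
tcp_rot: [180.0, 0.0, -176.5]
wrist_force: [0.0, 0.7, -2.9]
opening: 0.0065
grasp_force: 69.2
time: 76.8
ee_pos: [0.5442, 0.3492, 0.0432]
tcp_rot: [180.0, 0.1, -176.5]
wrist_force: [-2.0, -0.8, 6.5]
opening: 0.0066
grasp_force: 70.7
time: 77.8
ee_pos: [0.5438, 0.3489, 0.0419]
tcp_rot: [-180.0, 0.0, -176.5]
wrist_force: [-0.1, 0.8, -0.0]
opening: 0.0316
grasp_force: 0.0
time: 78.8
ee_pos: [0.624, 0.0069, 0.1521]
tcp_rot: [180.0, 0.0, 123.1]
wrist_force: [0.9, -0.4, 0.2]
opening: 0.0321
grasp_force: 0.0
[0.62425044 0.00348686 0.15176772]
([0.5417, 0.3882, 94.2138], np.float64(0.309)) ([0.5334, 0.3498, 50.9258], np.float64(0.502))
([0.545, 0.3426, 92.002], np.float64(0.298)) ([0.5385, 0.3372, 76.3138], np.float64(0.425))
```

```bash
python3 -m inch '[[0.6,-5.5,0,-10],[1.2,-11.7,0,-20],[1.2,-11.7,0,-23.5],[1.2,-11.7,-4,-23.5],[1.2,-11.7,-8,-23.5],[1.2,-11.7,-9.7,-23.5],[1.2,-11.7,-9.7,-23.5],[1.2,-11.7,-9.7,-23.5]]'
python3 -m inch '[[0,0,0,0],[0,0,0,0],[0,0,0,0],[0,0,0,0],[0,0,0,0],[0,0,0,0],[0,0,0,0],[0,0,0,0]]' 0 70
python3 -m inch '[[0,0,4,0],[0,2,8,5],[-1.5,7,9,15],[-3,12.5,9,25],[-4.5,18,9,35],[-6,24,9,45],[-7.3,30,9,55],[-8.6,35,9,65]]'
```

```text
time: 79.9
ee_pos: [0.6367, -0.1081, 0.0568]
tcp_rot: [179.9, 0.0, 100.0]
wrist_force: [-0.1, -0.4, 0.4]
opening: 0.0319
grasp_force: 0.0
time: 80.9
ee_pos: [0.637, -0.1082, 0.0567]
tcp_rot: [179.8, 0.1, 100.0]
wrist_force: [1.9, -0.0, 6.4]
opening: 0.0062
grasp_force: 71.4
time: 81.9
ee_pos: [0.5488, 0.2439, 0.1447]
tcp_rot: [-180.0, -0.0, 165.3]
wrist_force: [-0.1, -0.2, -3.2]
opening: 0.0065
grasp_force: 70.0
```

```bash
python3 -m inch '[[0,3,0,10],[-0.2,4.5,0,18.5],[-0.2,4.5,0,18.5],[-0.2,4.5,-4,18.5],[-0.2,4.5,-7.5,18.5],[-0.2,4.5,-9,18.5],[-0.2,4.5,-9.8,18.5],[-0.2,4.5,-10,18.5]]'
python3 -m inch '[[0,0,-0.1,0],[0,0,-0.2,0],[0,0,-0.25,0],[0,0,-0.25,0],[0,0,-0.25,0],[0,0,-0.25,0],[0,0,-0.25,0],[0,0,-0.25,0]]'
python3 -m inch '[[0,0,0,0],[0,0,0,0],[0,0,0,0],[0,0,0,0],[0,0,0,0],[0,0,0,0],[0,0,0,0],[0,0,0,0]]' 3.2
python3 -m inch '[[0,0,5,0],[0,0,10,0],[0,-5,14,-10],[0,-10,14,-20],[-3,-16,14,-30],[-6,-22,14,-40],[-8,-28,14,-50],[-10,-34,14,-60]]'
python3 - <<'E'
from h import *
T=bot.camera("top");S=bot.camera("side");o=bot.get_obs();print(o["ee_pos"])
# joint fit of three pieces: rectangles of bright flat legs
hsv=cv2.cvtColor(T["img"],cv2.COLOR_RGB2HSV);m=((hsv[...,1]<70)&(hsv[...,2]>45)).astype(np.uint8)
n,l,s,c=cv2.connectedComponentsWithStats(m[150:240,90:210])
for k in range(1,n):
    if s[k,4]>60:
        q=c[k]+[90,150];print(s[k,4],at(T,q,.02).round(3))
for y in(.062,0,-.062):
    p=(.546-.061*y,.328+.998*y,93.5)
    for cam in(T,S):
        mm=((cv2.cvtColor(cam["img"],cv2.COLOR_RGB2HSV)[...,1]<70)).astype(float);z=sil(cam,REST,p,.007,mm.shape)
        print("cover",round((z*mm).sum()/z.sum(),2),end=" ")
print()
for cam in(T,S):
    print(lm(cam,"rest_a",.007,3),lm(cam,"rest_a_edge",.057,3));print(lm(cam,"lever_knob",.093),lm(cam,"file",.003),lm(cam,"mat",0),lm(cam,"tray",0))
E
```

```text
time: 82.9
ee_pos: [0.5483, 0.2868, 0.0456]
tcp_rot: [180.0, 0.0, -176.6]
wrist_force: [-0.1, -0.9, -2.5]
opening: 0.0065
grasp_force: 69.8
time: 83.9
ee_pos: [0.5483, 0.2872, 0.0437]
tcp_rot: [180.0, 0.1, -176.5]
wrist_force: [-1.4, -0.1, 5.5]
opening: 0.0066
grasp_force: 71.2
time: 84.9
ee_pos: [0.5478, 0.2869, 0.0424]
tcp_rot: [180.0, 0.0, -176.5]
wrist_force: [0.6, 0.3, 0.2]
opening: 0.032
grasp_force: 0.0
time: 85.9
ee_pos: [0.4502, -0.0446, 0.1826]
tcp_rot: [180.0, 0.0, 123.2]
wrist_force: [0.6, 0.0, -0.1]
opening: 0.0323
grasp_force: 0.0
[ 0.44954937 -0.04735935  0.18298014]
124 [0.578 0.121 0.02 ]
1796 [0.544 0.334 0.02 ]
198 [0.441 0.17  0.02 ]
130 [0.43  0.333 0.02 ]
cover 0.97 cover 0.95 cover 0.98 cover 0.98 cover 0.95 cover 0.89 
[([0.5337, 0.3908], [116.0, 200.0], 0.9), ([0.5499, 0.3409], [133.0, 194.0], 0.77), ([0.4276, 0.3529], [130.0, 235.0], 0.15)] [([0.5449, 0.2826], [148.0, 194.0], 0.79), ([0.707, 0.3652], [118.0, 138.0], 0.62), ([0.5483, 0.3492], [124.0, 194.0], 0.54)]
[([0.757, 0.1488], [192.0, 115.0], 0.49)] [([0.4359, 0.2582], [162.0, 231.0], 0.66)] [([0.4246, 0.2603], [162.0, 235.0], 0.79)] [([0.5533, 0.3283], [138.0, 192.0], 0.63)]
[([0.6997, 0.3729], [201.0, 172.0], 0.68), ([0.5431, 0.3207], [173.0, 190.0], 0.6), ([0.5513, 0.2663], [185.0, 195.0], 0.58)] [([0.5731, 0.3117], [181.0, 175.0], 0.88)]
[([0.457, 0.1747], [173.0, 189.0], 0.64)] [([0.4401, 0.2763], [153.0, 207.0], 0.98)] [([0.4281, 0.2646], [152.0, 211.0], 0.97)] [([0.5364, 0.3382], [169.0, 191.0], 0.95)]
```

```bash
python3 -m inch '[[0,-5,3,0],[-2,-10,5,0],[-4,-15,5,0],[-4,-15,5,0],[-4,-15,5,0],[-4,-15,5,0],[-4,-15,5,0],[-4,-15,5,0]]'
python3 - <<'E'
from h import *
T=bot.camera("top");S=bot.camera("side")
for c in(T,S): print(lm(c,"lever_knob",.093),lm(c,"file",.003),lm(c,"file_toe",.003),lm(c,"file_heel",.003))
k=lm(S,"lever_knob",.093)
print(bot.job_done())
E
```

```text
time: 87.6
ee_pos: [0.4115, -0.1925, 0.2324]
tcp_rot: [-180.0, -0.0, 123.5]
wrist_force: [-0.3, -0.4, 0.4]
opening: 0.0323
grasp_force: 0.0
[([0.456, -0.0442], [265.0, 223.0], 0.79)] [([0.4287, 0.2636], [160.0, 234.0], 0.76)] [([0.4285, 0.3536], [130.0, 235.0], 0.75)] [([0.4201, 0.2682], [159.0, 237.0], 0.63)]
[([0.455, -0.0482], [226.0, 218.0], 0.57)] [([0.6973, -0.379], [399.0, 263.0], 0.65)] [([0.4274, 0.3338], [140.0, 202.0], 0.7)] [([0.4366, 0.1522], [175.0, 222.0], 0.74)]
the job is handed in; nothing more can be done
None
```

I handed the job in at about 88 s: all three pieces took three file strokes in the closed vice and now stand in the tray, the file is flat on its mat and the lever is open; the hand-in returned no verdict.

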